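# Run the stone sled round the bend and latch it in its dock

### The job

Slide the stone on its round sled along the railed track, round the bend and into the dock, turning it so that the sled's notch slips over the dock's key and the sled goes fully home. Keep the sled flat on the board all the way and ease it along without forcing it against the rails. Then swing the latch bar shut across the track behind it, leave the stone standing free, and do not disturb the things lying about.

Things in the scene. Friction and masses are not known exactly. Their poses are not given: they have to be found in the camera images.
- board: Plywood board 300x310x8 mm fixed on the desk, turned by an unknown small yaw. Origin on the desk; its x points away from the robot, toward the dock, y left, z up. Numbers below are in this frame, in mm. Steel rails on it (8 thick, tops z = 20) form one track, a channel 73 wide; its first straight runs along -y on the line x = -80, from the entry stop at y = 122 to y = 0.
- bend_center (a point): Centre of the track's bend, (10, 0), on the board's top (z = 8). The track's centre line runs from (-80, 0) round a quarter circle of radius 90 about this point to (10, -90), then straight along +x on the line y = -90 to the dock.
- key (a point): Tip of the dock's key at (121, -90), z = 24: a steel rib 11 mm wide with a round nose, from the board's top to z = 24, that stands out 13 mm toward the sled from the dock's end wall (wall face at x = 134, 14 thick, top z = 24).
- home (a point): Where stone must come to lie, (100, -90), z = 60: the sled's rim against the end wall and its notch over the key. Its axes are the board's.
- stone (a point): Loose stone tablet bolted on its round sled; point on the vertical axis, 52 mm above the underside (60 above the desk). Tablet 24 thick along this frame's x, 48 wide along y, rounded top; flat faces from z = 28 to 102 above the desk, full width up to z = 78. Small clamp lugs 10 high at its edges. About 0.45 kg in all.
- notch (a point): Middle of the only notch in the sled's rim, 34 mm along the sled's +x, 10 mm above its underside; axes parallel to stone. Sled: steel disc 68 in diameter, 20 thick with a slippery plastic sole (2.5 mm play to each rail), free to turn. Notch 15 wide (mouth 21), 17 deep. At the start on the first straight, notch 20 to 77 degrees clockwise of the board's x; home, along the board's x.
- latch (a joint): Angle (rad) of a flat steel bar, 12 wide, z = 21 to 29 (over the rails), on a vertical pivot beside the dock. 0: points along the board's -x, outside the track (open); grows clockwise seen from above; 1.57: across the track along +y, just behind the sled's rim (shut); stop at 1.60. Starts between -0.5 and 0.05. Friction (0.4 N at the peg) holds it where left.
- latch_pivot (a point): Axis of the latch's pivot at the bar's height (z = 25); (58, -148) in the board's frame.
- latch_peg (a point): Middle of the upright wooden peg on the bar's free end, 100 mm from the pivot: 14 mm in diameter, from z = 29 to 56, this point at z = 43. To shut the latch it is pushed or led round the pivot; shut, it stands above the track's inner rail, at (58, -48) in the board's frame.
- stone_cap_2: Bystander: granite ring 62 mm wide, 31 high, lying on the board inside the bend; origin under its centre.
- wax_block: Bystander: pale wax block 30x44x26 mm on the board, beside the dock; origin under its centre.
- rubbing_stone_2: Bystander: rubbing stone 36x84x20 mm lying on the board, in its far left corner; origin under its centre.
- tape_measure: Bystander: tape measure 35x72x62 mm standing on the desk at the left; origin under its centre.
- rubbing_stone_1: Bystander: grey-green rubbing stone 41x101x25 mm lying on the desk at the left; origin under its centre.
Mind the look-alikes: they are no part of the job. Leave any orange look-alike of the part that bears stone alone.

How it is judged:
On the way, in this order (a step that is already met when the one before it is completed fails the run):
1. the sled has come round the bend, with the latch still open (x of stone in the frame of board above 0.015 m and y of stone in the frame of board below -0.084 m and value of joint latch below 0.6 rad), for 0.1 s.
2. the sled is fully home, notch over the key (x of stone in the frame of board above 0.095 m and angle between the x axis of stone and the x axis of board, either way round below 0.17 rad and value of joint latch below 1 rad), for 0.2 s.
At the end, for the whole second after the job is handed in: The sled is in the dock within 5 mm of fully home, its notch over the key (within 10 degrees), upright and at rest, and the latch is shut across the track behind it (joint over 1.45 rad) (x of stone in the frame of board above 0.095 m and horizontal distance between stone and home below 0.006 m and angle between the x axis of stone and the x axis of board, either way round below 0.17 rad and angle between stone's own z axis and vertical below 0.05 rad and value of joint latch above 1.45 rad and linear speed of sled below 0.01 m/s); the robot touches nothing.
It fails at once if the sled is lifted off the board (more than 6 mm) (z of stone in the frame of board above 0.066 m).
It fails at once if the sled is tipped (more than 0.15 rad) (angle between stone's own z axis and vertical above 0.15 rad).
It fails at once if the sled is forced against the track with more than 40 N (contact force between sled and board above 40 N).
It fails at once if a bystander is disturbed (moved more than 20 mm) (distance of any of stone_cap_2, wax_block, rubbing_stone_2, tape_measure, rubbing_stone_1 from where it was at the start of the episode above 0.02 m).
It also fails if it takes over 64 s, if anything falls off the work surface, if the arm or the gripper's body presses on something with over 40 N, if the wrist force passes 120 N, or if a joint passes its speed limit or range.

### The arm

A 6-joint arm with a two-finger parallel gripper is mounted at the origin on a cart in front of the work surface, level with it; the furniture and walls round the work are solid. World frame = base frame: x ahead of the robot, y to its left, z up, the work surface at z = 0. Lengths are in m, angles in rad, forces in N, time in s.
With the tool pointing down it reaches from about 0.3 to 0.85 m from the base axis. Payload 4.2 kg.
Tool frame: the origin (TCP) lies midway between the tips of the shut fingers; the grasp point (between the pads) lies 19 mm behind it; z points along the fingers, y is the direction in which the jaws open and shut (so a half turn about z gives the same grasp; the last joint's range is limited). The gripper opens to 91 mm and grips with 3 to 60 N. Pads are 32 mm wide; open, the fingers measure 118 mm over their backs; the gripper's body (76 mm by 178 mm) begins 60 mm behind the grasp point.
Start: joints at [1.247, 0.32, 1.565, -0, 1.257, -0.02], TCP at [0.172, 0.549, 0.214] pointing down, gripper open.
Joint ranges: [-3.11, 3.11], [-0.84, 2.01], [0.21, 2.61], [-1.34, 4.49], [0.05, 2.63], [-2.56, 2.56]. Speed limits (rad/s): [2.57, 2.57, 3.14, 3.14, 3.14, 3.14].

### API

Orientations are given as a rotation vector (axis times angle).
In Python, from plant import status, viewer, robot gives the robot as it stands.
- The arm moves only by the tool servo_tool, never from a script. Its argument "moves" is a list of rows, each a list of 6 numbers: the shift along the tool's x, y, z in m, then the turn, a rotation vector about the tool's x, y, z in rad. In form: [[dx, dy, dz, wx, wy, wz], ...]. A call has exactly 8 rows; each row shifts and turns the pose as measured when the row begins, along the tool's axes as they then stand; what a row does not reach is not made up. A row lasts 1/12 s, in which the tool goes at most 41.7 mm and 7.16 degrees, less where a joint would pass 70% of its speed; a pose out of reach is approached as far as the arm can. A call with a gripper value outside its range is refused whole. "gripper" is the finger opening in m, from 0 to 0.0912, set as the call begins (left out, the last holds). The fingers move at their own pace and stop on an object; the grip force is fixed at half the most. Time passes only in rows, so rows that do not move let the fingers close, or fill a call up. It gives the time, the measured TCP pose, the force and the opening at its end, in the units of the state.
- status.observe(): the state, without advancing time (a new reading comes with each control period).
- viewer.read_camera(name): name is "scene" or "top"; returns (picture, depth): 384x512x3 uint8, blue, green, red; 384x512 float32, m along the optical axis (not along the pixel's ray), 0 where there is no reading.
- viewer.get_calibration(name): a dict with "mtx" (3x3 intrinsics, pixels), "origin" and "rotation" of the camera in the world. Camera axes: x right, y down, z forward; pixel columns grow to the right and rows downward; lengths in m; the calibration is good to about 2 mm. A picture is of the moment at which its call begins. get_calibration takes no time and is no camera call.
- robot.hand_in(): hands the job in, once; it reports no verdict.
Trained networks look in the newest picture that a camera, given by its name, has taken for a name from the list of things; names that differ only in an ending like _2 or _b are one class to them, and where a whole thing is asked for, a point or a joint stands for the part that bears it (a point fixed in the world has none). Each returns a list of dicts, best first, with "conf" (0 to 1); they miss things now and then, are a little off and sometimes report something else, mostly with a low value. They report only what shows in the picture. A call takes as long as a camera call. They do not tell look-alikes from the thing itself.
- viewer.boxes_of(target, camera): "box" ([centre column, centre row, width, height] in pixels, round what is visible of it).
- viewer.silhouettes(target, camera): "pixels" (384x512 bool, what is visible of it) and "box" ([centre column, centre row, width, height] in pixels, round what is visible of it).
- viewer.landmark_of(target, camera): "position" ([column, row] in pixels: a listed point, or the origin of a listed thing).
The state is a dict: "time_s": time; "joint_pos": joint angles; "qd": joint speeds; "effort": joint torques, N m; "eef_pos": TCP position; "orientation": TCP orientation; "ft_force": force on the tool from outside, world axes, zero at the start; "ft_torque": the same for the moment, N m; "finger_gap": finger opening in m.
Only numpy, scipy, OpenCV 4.12 (cv2) and the standard library are available. Lean on these libraries where they do the work, as an engineer would, in place of code of your own. Each camera call takes 0.05 s, during which the arm holds its last target.

## Working session

There is one attempt and no reset: what is moved stays moved. The work goes in short steps, Python scripts to look and compute and a tool call to move; the robot and the scene stay as the last step left them, time stands still between calls to the robot, and variables do not carry over. Pictures are saved under pics/ and viewed, and the job is handed in when it is done.

Besides the shell and the picture viewer there is one more tool, called after "Call:" as a command line: name --pt "numbers of a row" for each row, then --argument value for the rest. servo_tool: Moves the arm, as the interface text tells. Its arguments: {"type":"object","properties":{"moves":{"type":"array","items":{"type":"array","items":{"type":"number"}}},"gripper":{"type":"number"}},"required":["moves"]}

```bash
mkdir -p pics; ls; cat > h.py <<'E'
import numpy as np, cv2, json
from plant import status, viewer, robot
from scipy.spatial.transform import Rotation as R
def deproj(cam,u,v,z=None,d=None):
    c=viewer.get_calibration(cam);K=np.array(c['mtx']);o=np.array(c['origin']);Rm=np.array(c['rotation'])
    r=Rm@np.linalg.inv(K)@np.array([u,v,1.])
    if d is not None: return o+r*d
    return o+r*(z-o[2])/r[2]
def proj(cam,p):
    c=viewer.get_calibration(cam);K=np.array(c['mtx']);o=np.array(c['origin']);Rm=np.array(c['rotation'])
    q=K@(Rm.T@(np.array(p)-o));return q[:2]/q[2]
E
python3 - <<'E'
from h import *
print(status.observe())
for c in ('scene','top'):
    im,d=viewer.read_camera(c);cv2.imwrite(f'pics/{c}0.png',im);np.save(f'{c}0.npy',d)
    print(viewer.get_calibration(c))
    for t in ['board','bend_center','key','home','stone','notch','latch_pivot','latch_peg']:
        try: print(c,t,[(np.round(x['position'],1).tolist(),round(x['conf'],2)) for x in viewer.landmark_of(t,c)])
        except Exception as e: print(c,t,e)
print(status.observe()['time_s'])
E
```

```text
pics
{'time_s': 0.0, 'joint_pos': array([ 1.24700525e+00,  3.20296321e-01,  1.56565443e+00, -1.95461917e-05,
        1.25742145e+00, -1.99456278e-02]), 'qd': array([ 1.02920535e-03, -2.14418325e-04,  9.96129743e-04,  1.79295395e-03,
       -9.64183900e-07, -1.32085681e-03]), 'effort': array([-6.54710075e-04, -4.12457263e+01, -2.31964964e+01,  7.26789027e-02,
        4.58249613e-02, -1.39063100e-04]), 'eef_pos': array([0.17185013, 0.54819048, 0.21312731]), 'orientation': array([-4.75392609e-01, -3.10512505e+00,  2.75886112e-03]), 'ft_force': array([-0.47008363, -0.708055  , -0.50738623]), 'ft_torque': array([ 0.00448761, -0.01340493, -0.00848694]), 'finger_gap': 0.09136511811166856}
{'mtx': array([[448.49101871,   0.        , 261.42061252],
       [  0.        , 448.49101871, 191.75573794],
       [  0.        ,   0.        ,   1.        ]]), 'origin': array([ 0.08128543, -0.43755387,  0.88568102]), 'rotation': array([-2.29214376,  0.83669664, -0.29929548])}
scene board [([268.3, 212.2], 0.64)]
scene bend_center [([271.8, 210.6], 0.91), ([270.2, 211.8], 0.37)]
scene key [([327.0, 203.
[... 291 characters left out ...]
29.1], 0.58)]
scene latch_peg [([318.6, 261.5], 0.53)]
{'mtx': array([[472.48095503,   0.        , 250.23999124],
       [  0.        , 472.48095503, 195.86910983],
       [  0.        ,   0.        ,   1.        ]]), 'origin': array([0.3219877 , 0.10188589, 1.28068735]), 'rotation': array([-2.15613446,  2.10040265, -0.15685159])}
top board [([257.7, 194.1], 0.94)]
top bend_center [([257.7, 193.5], 0.77)]
top key [([288.9, 148.8], 0.91), ([252.4, 153.4], 0.3)]
top home [([293.3, 149.0], 0.61)]
top stone [([212.4, 278.3], 0.82), ([227.8, 222.8], 0.67)]
top notch [([246.9, 226.1], 0.88), ([220.1, 291.8], 0.83)]
top latch_pivot [([313.1, 167.9], 0.58)]
top latch_peg [([333.1, 206.0], 0.74)]
0.9
```

```bash
sed -i "s/Rm=np.array(c\['rotation'\])/Rm=R.from_rotvec(c['rotation']).as_matrix()/" h.py; python3 - <<'E'
from h import *
a=cv2.imread('pics/top0.png');cv2.imwrite('pics/top0c.png',cv2.resize(a[110:310,140:390],None,fx=3,fy=3)[:600,:750])
a=cv2.imread('pics/scene0.png');cv2.imwrite('pics/scene0c.png',cv2.resize(a[120:320,130:390],None,fx=3,fy=3))
E
```

```text
(no output)
```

View pics/top0.png

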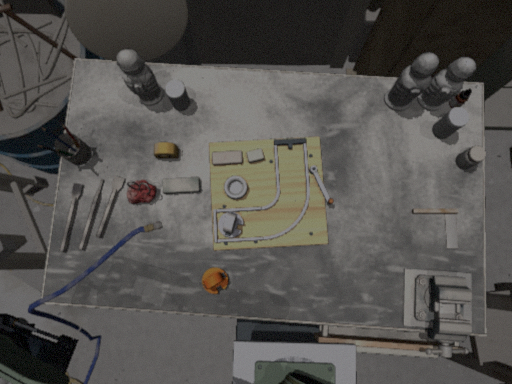

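View pics/top0c.png

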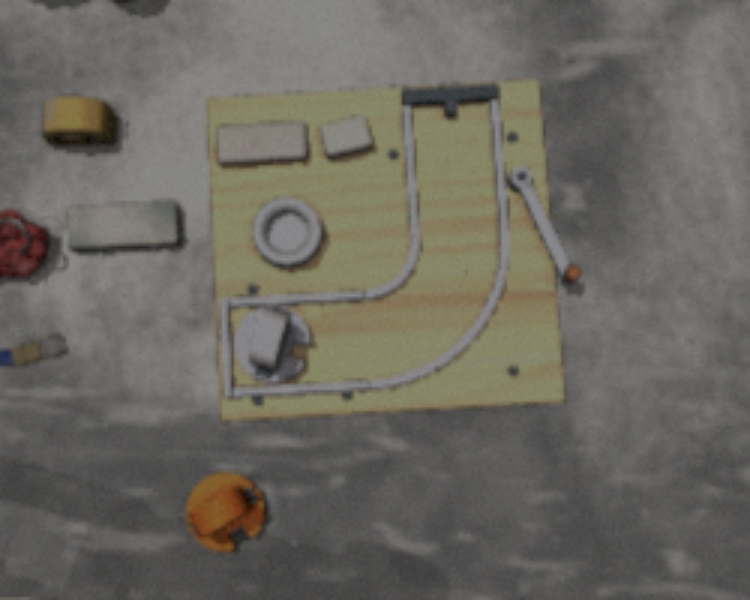

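View pics/scene0c.png

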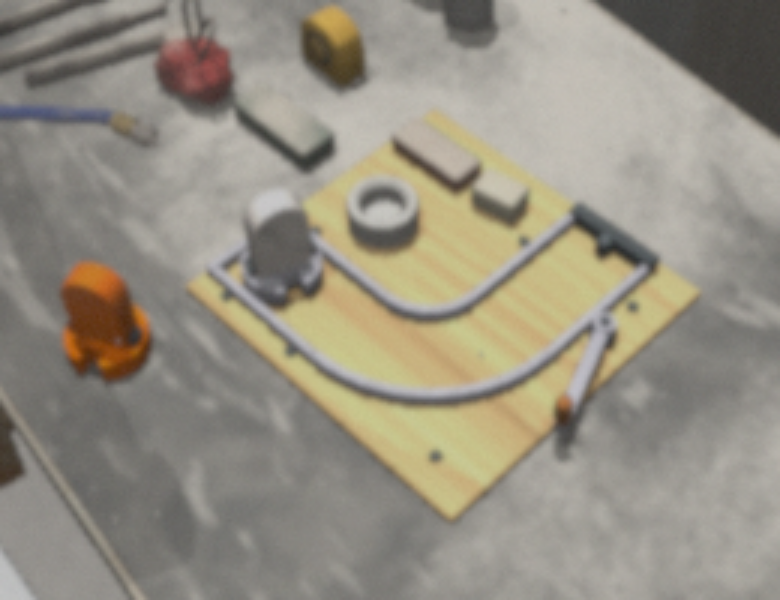

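```bash
cat >> h.py <<'E'
def cloud(cam,d):
    c=viewer.get_calibration(cam);K=np.array(c['mtx']);o=np.array(c['origin']);Rm=R.from_rotvec(c['rotation']).as_matrix()
    v,u=np.mgrid[0:384,0:512];r=np.stack([(u-K[0,2])/K[0,0],(v-K[1,2])/K[1,1],np.ones_like(u)],-1)
    return (r*d[...,None])@Rm.T+o
E
python3 - <<'E'
from h import *
for c in ('top','scene'):
    a=cv2.imread(f'pics/{c}0.png');h=cv2.cvtColor(a,cv2.COLOR_BGR2HSV)
    m=((h[...,0]>15)&(h[...,0]<36)&(h[...,1]>60)).astype(np.uint8)
    m=cv2.morphologyEx(m,cv2.MORPH_OPEN,np.ones((3,3)));n,l,s,_=cv2.connectedComponentsWithStats(m)
    k=1+np.argmax(s[1:,4]);
    # include all comps in hull region
    m=(l==k)
    ct=max(cv2.findContours(m.astype(np.uint8),cv2.RETR_EXTERNAL,cv2.CHAIN_APPROX_NONE)[0],key=len)[:,0]
    hull=cv2.convexHull(ct)[:,0]
    w=np.array([deproj(c,u,v,z=.008)[:2] for u,v in hull])
    r=cv2.minAreaRect((w*1000).astype(np.float32));print(c,r)
    print(np.round(cv2.boxPoints(r),1).tolist())
    P=cloud(c,np.load(f'{c}0.npy'));print('board z',np.median(P[...,2][m]))
for t,z in [('board',0),('bend_center',.008),('key',.024),('home',.06),('stone',.06),('notch',.018),('latch_pivot',.025),('latch_peg',.043)]:
    pass
top=dict(bend=((257.7,193.5),.008),key=((288.9,148.8),.024),home=((293.3,149),.06),stone=((227.8,222.8),.06),notch=((246.9,226.1),.018),piv=((313.1,167.9),.025),peg=((333.1,206),.043))
sc=dict(bend=((271.8,210.6),.008),key=((327,203.1),.024),home=((329.5,195.6),.06),stone=((224.7,197.1),.06),notch=((230.5,220.6),.018),piv=((332.6,229.1),.025),peg=((318.6,261.5),.043))
for k in top: print(k,np.round(deproj('top',*top[k][0],z=top[k][1]),4),np.round(deproj('scene',*sc[k][0],z=sc[k][1]),4))
E
```

```text
top ((476.8026123046875, 66.04267883300781), (71.17650604248047, 192.46389770507812), 15.618805885314941)
[[416.6000061035156, 149.10000610351562], [468.3999938964844, -36.20000076293945], [537.0, -17.100000381469727], [485.20001220703125, 168.3000030517578]]
board z 0.008976987398093828
scene ((546.4132080078125, 50.375099182128906), (139.9982147216797, 297.9381103515625), 61.09688949584961)
[[382.20001220703125, 61.099998474121094], [643.0, -82.9000015258789], [710.7000122070312, 39.70000076293945], [449.79998779296875, 183.6999969482422]]
board z 0.008430278926396306
bend [0.539  0.1058 0.008 ] [0.5484 0.1002 0.008 ]
key [0.6625 0.0234 0.024 ] [0.6607 0.0191 0.024 ]
home [0.6524 0.014  0.06  ] [0.6581 0.0129 0.06  ]
stone [0.451  0.1813 0.06  ] [0.4611 0.1748 0.06  ]
notch [0.4479 0.1325 0.018 ] [0.4457 0.1357 0.018 ]
piv [ 0.6103 -0.0429  0.025 ] [ 0.6125 -0.047   0.025 ]
peg [ 0.5045 -0.0941  0.043 ] [ 0.5142 -0.0973  0.043 ]
```

```bash
python3 - <<'E'
from h import *
for c in ('top','scene'):
    a=cv2.imread(f'pics/{c}0.png');h=cv2.cvtColor(a,cv2.COLOR_BGR2HSV)
    m=((h[...,0]>15)&(h[...,0]<36)&(h[...,1]>60)).astype(np.uint8)
    m=cv2.morphologyEx(m,cv2.MORPH_OPEN,np.ones((2,2)))
    m2=cv2.morphologyEx(m,cv2.MORPH_CLOSE,np.ones((11,11)));n,l,s,_=cv2.connectedComponentsWithStats(m2)
    k=1+np.argmax(s[1:,4]);print(s[k]);m=((l==k)).astype(np.uint8)
    cv2.imwrite(f'pics/m_{c}.png',np.vstack([m*255])[:, :])
    ct=max(cv2.findContours(m,cv2.RETR_EXTERNAL,cv2.CHAIN_APPROX_NONE)[0],key=len)[:,0]
    w=np.array([deproj(c,u,v,z=.008)[:2] for u,v in ct])*1000
    # robust rectangle fit: minimise |signed dist to rect 300x310|
    from scipy.optimize import least_squares
    def f(p):
        cs,sn=np.cos(p[2]),np.sin(p[2]);q=(w-p[:2])@np.array([[cs,-sn],[sn,cs]])
        dx=np.abs(q[:,0])-150-p[3];dy=np.abs(q[:,1])-155-p[3]
        return np.where((dx>0)&(dy>0),np.hypot(dx,dy),np.maximum(dx,dy))
    r=least_squares(f,[540,100,0.05,0],loss='soft_l1',f_scale=1.5)
    print(c,r.x,np.median(np.abs(r.fun)))
E
```

```text
[ 210  138  119  114 9716]
top [ 5.39252493e+02  7.68692168e+01  8.10016066e-02 -3.74812187e+00] 1.2977362615135206
[  193   158   171   137 10486]
scene [ 5.43640300e+02  7.03788113e+01  7.57414995e-02 -5.12425440e+00] 4.504272834820658
```

```bash
cat > fit.py <<'E'
from h import *
from scipy.optimize import minimize
def model():
    pts=[]
    for s in (-40.5,40.5):
        for y in np.arange(3,120,3): pts.append((-80+s,y))
        r=90-s
        for t in np.linspace(np.pi,1.5*np.pi,int(r*1.57/3)): pts.append((10+r*np.cos(t),r*np.sin(t)))
        for x in np.arange(12,125,3): pts.append((x,-90-s*-1 if 0 else -90+s))
    for x in np.arange(-120,-40,3): pts.append((x,126))
    return np.array(pts)
M=model()
def world(p,xy,z):
    c,s=np.cos(p[2]),np.sin(p[2]);xy=np.asarray(xy,float)
    return np.c_[p[0]+(c*xy[:,0]-s*xy[:,1])/1000,p[1]+(s*xy[:,0]+c*xy[:,1])/1000,np.full(len(xy),z)]
def projn(cam,P):
    c=viewer.get_calibration(cam);K=np.array(c['mtx']);o=np.array(c['origin']);Rm=R.from_rotvec(c['rotation']).as_matrix()
    q=(P-o)@Rm@K.T;return q[:,:2]/q[:,2:]
if __name__=='__main__':
    S={}
    for c in ('top','scene'):
        a=cv2.imread(f'pics/{c}0.png');lab=cv2.cvtColor(a,cv2.COLOR_BGR2LAB).astype(np.float32)
        S[c]=cv2.GaussianBlur(150-lab[...,2],(0,0),1.0)
    def sc(p,cams):
        t=0
        for c in cams:
            uv=projn(c,world(p,M,.018)).astype(np.float32)
            t-=np.mean(np.minimum(cv2.remap(S[c],uv[:,0].copy(),uv[:,1].copy(),cv2.INTER_LINEAR),22))
        return t
    for cams in (['top'],['scene'],['top','scene']):
        best=min((minimize(sc,[x,y,w],args=(cams,),method='Nelder-Mead',options=dict(initial_simplex=[[x,y,w],[x+.006,y,w],[x,y+.006,w],[x,y,w+.04]],xatol=1e-5,fatol=1e-5)) for x in (.53,.54) for y in (.093,.1,.107) for w in (.05,.09)),key=lambda r:r.fun)
        print(cams,best.x,best.fun)
    p=best.x
    for c in ('top','scene'):
        a=cv2.imread(f'pics/{c}0.png');b=cv2.resize(a,None,fx=4,fy=4)
        for u,v in projn(c,world(p,M,.018)): cv2.circle(b,(int(u*4+2),int(v*4+2)),1,(0,0,255),-1)
        for q,z in [((10,0),.008),((121,-90),.024),((100,-90),.008),((58,-148),.025),((58,-48),.025),((-150,0),.008)]:
            u,v=projn(c,world(p,[q],z))[0];cv2.circle(b,(int(u*4+2),int(v*4+2)),3,(255,0,0),-1)
        x0,y0=(800,520) if c=='top' else (700,600)
        cv2.imwrite(f'pics/fit_{c}.png',b[y0:y0+560,x0:x0+780])
E
python3 fit.py
```

```text
['top'] [0.537376   0.09988973 0.08277457] -21.120052337646484Traceback (most recent call last):
  File "fit.py", line 31, in <module>
    best=min((minimize(sc,[x,y,w],args=(cams,),method='Nelder-Mead',options=dict(initial_simplex=[[x,y,w],[x+.006,y,w],[x,y+.006,w],[x,y,w+.04]],xatol=1e-5,fatol=1e-5)) for x in (.53,.54) for y in (.093,.1,.107) for w in (.05,.09)),key=lambda r:r.fun)
  File "fit.py", line 31, in <genexpr>
    best=min((minimize(sc,[x,y,w],args=(cams,),method='Nelder-Mead',options=dict(initial_simplex=[[x,y,w],[x+.006,y,w],[x,y+.006,w],[x,y,w+.04]],xatol=1e-5,fatol=1e-5)) for x in (.53,.54) for y in (.093,.1,.107) for w in (.05,.09)),key=lambda r:r.fun)
              ~~~~~~~~^^^^^^^^^^^^^^^^^^^^^^^^^^^^^^^^^^^^^^^^^^^^^^^^^^^^^^^^^^^^^^^^^^^^^^^^^^^^^^^^^^^^^^^^^^^^^^^^^^^^^^^^^^^^^^^^^^^^^^^^^^^^^^^^^^^^^^^^^^^^^^^^^^
    res = _minimize_neldermead(fun, x0, args, callback, bounds=bounds,
                               **options)
    fxcc = func(xcc)
    fx = function(np.copy(x), *(wrapper_args + args))
  File "fit.py", line 27, in sc
    uv=projn(c,world(p,M,.018)).astype(np.float32)
       ~~~~~^^^^^^^^^^^^^^^^^^^
  File "fit.py", line 17, in projn
    c=viewer.get_calibration(cam);K=np.array(c['mtx']);o=np.array(c['origin']);Rm=R.from_rotvec(c['rotation']).as_matrix()
ValueError: time passes only in moves, steps and waits
```

```bash
cat > cal.py <<'E'
E
python3 - <<'E'
s=open('h.py').read().replace("viewer.get_calibration(c","calib(c").replace("from scipy.spatial","""_C={}
def calib(n):
    if n not in _C: _C[n]=viewer.get_calibration(n)
    return _C[n]
from scipy.spatial""")
open('h.py','w').write(s)
s=open('fit.py').read().replace("viewer.get_calibration(c","calib(c");open('fit.py','w').write(s)
E
grep -n calib h.py fit.py | head; python3 fit.py
```

```text
h.py:4:def calib(n):
h.py:5:    if n not in _C: _C[n]=viewer.get_calibration(n)
h.py:9:    c=calib(cam);K=np.array(c['mtx']);o=np.array(c['origin']);Rm=R.from_rotvec(c['rotation']).as_matrix()
h.py:14:    c=calib(cam);K=np.array(c['mtx']);o=np.array(c['origin']);Rm=R.from_rotvec(c['rotation']).as_matrix()
h.py:17:    c=calib(cam);K=np.array(c['mtx']);o=np.array(c['origin']);Rm=R.from_rotvec(c['rotation']).as_matrix()
fit.py:17:    c=calib(cam);K=np.array(c['mtx']);o=np.array(c['origin']);Rm=R.from_rotvec(c['rotation']).as_matrix()
['top'] [0.537376   0.09988973 0.08277457] -21.120052337646484
['scene'] [0.54002509 0.09823753 0.08115099] -21.717321395874023
['top', 'scene'] [0.53819815 0.0993766  0.08026848] -42.30864715576172
```

View pics/fit_top.png

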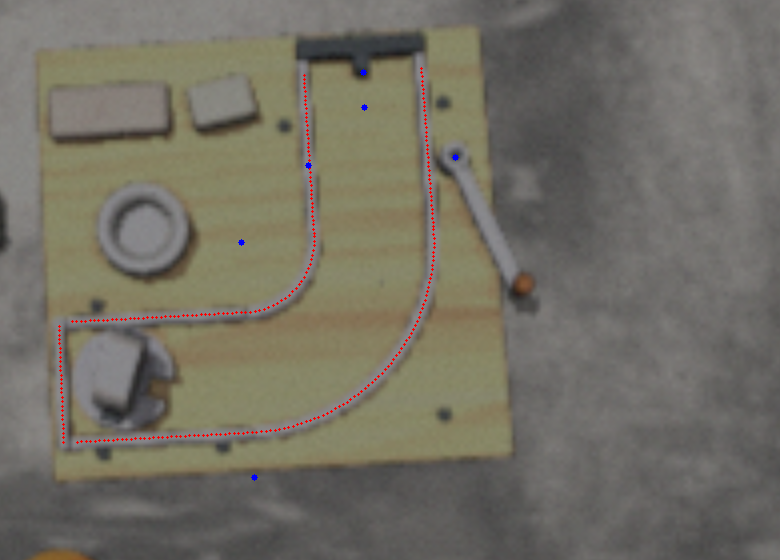

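View pics/fit_scene.png

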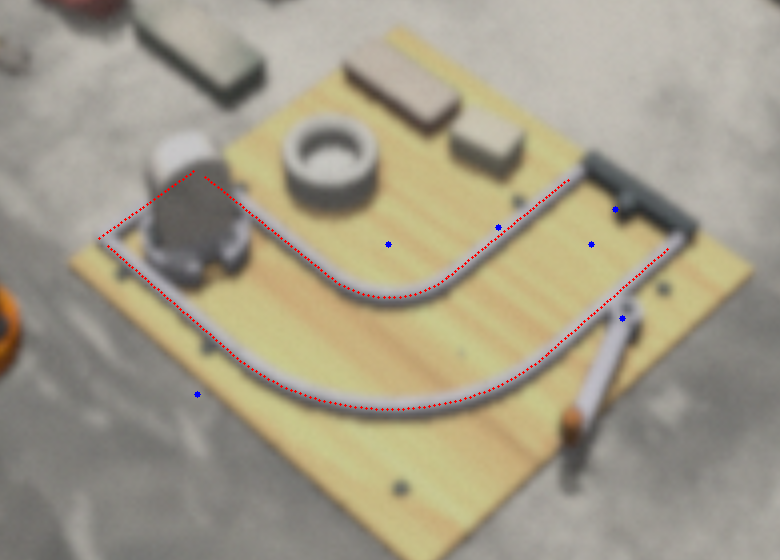

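```bash
cat > st.py <<'E'
from fit import *
BP=np.array([0.5385,0.0991,0.081])
def toboard(W):
    c,s=np.cos(BP[2]),np.sin(BP[2]);d=(W[...,:2]-BP[:2])*1000
    return np.stack([c*d[...,0]+s*d[...,1],-s*d[...,0]+c*d[...,1],W[...,2]*1000],-1)
def tablet(ds,near=None,r=70):
    out=[]
    for c,d in ds.items():
        P=toboard(cloud(c,d)).reshape(-1,3);P=P[(d.reshape(-1)>0)&(P[:,2]>40)&(P[:,2]<110)&(np.hypot(P[:,0]-near[0],P[:,1]-near[1])<r)]
        out.append(P);print(c,len(P),np.round(np.median(P,0),1),np.round(P[:,2].max(),1))
    return out
E
python3 - <<'E'
from st import *
ds={c:np.load(f'{c}0.npy') for c in ('top','scene')}
o=tablet(ds,(-80,70))
for P in o:
    for lo,hi in ((40,60),(60,80),(80,110)):
        q=P[(P[:,2]>lo)&(P[:,2]<hi)]
        if len(q)>5: print(lo,len(q),q.mean(0).round(1),cv2.minAreaRect(q[:,:2].astype(np.float32)))
from fit import *
a=cv2.imread('pics/top0.png');cv2.imwrite('pics/s1.png',cv2.resize(a[200:250,205:265],None,fx=10,fy=10,interpolation=2))
a=cv2.imread('pics/scene0.png');cv2.imwrite('pics/s2.png',cv2.resize(a[175:230,200:260],None,fx=10,fy=10,interpolation=2))
E
```

```text
top 218 [-83.2  82.9  97.2] 107.9
scene 463 [-82.7  76.4  79.8] 104.6
40 16 [-89.3  80.8  48.3] ((-80.51581573486328, 80.982421875), (18.929203033447266, 57.67766189575195), 70.59473419189453)
60 17 [-84.9  81.1  70.2] ((-72.06787109375, 84.10432434082031), (67.90492248535156, 37.120540618896484), 8.253533363342285)
80 185 [-81.6  83.4  97.4] ((-80.40267944335938, 83.53321075439453), (23.806039810180664, 47.52528381347656), 70.7735366821289)
40 117 [-83.3  75.5  50.1] ((-84.02481079101562, 76.13099670410156), (22.166030883789062, 51.63541793823242), 47.15973663330078)
60 115 [-83.5  76.1  70.3] ((-71.71784210205078, 91.74646759033203), (46.41506576538086, 52.61802291870117), 70.71000671386719)
80 231 [-80.4  80.3  93.8] ((-77.46705627441406, 82.82276916503906), (26.149307250976562, 46.28312683105469), 71.1932601928711)
```

View pics/s1.png

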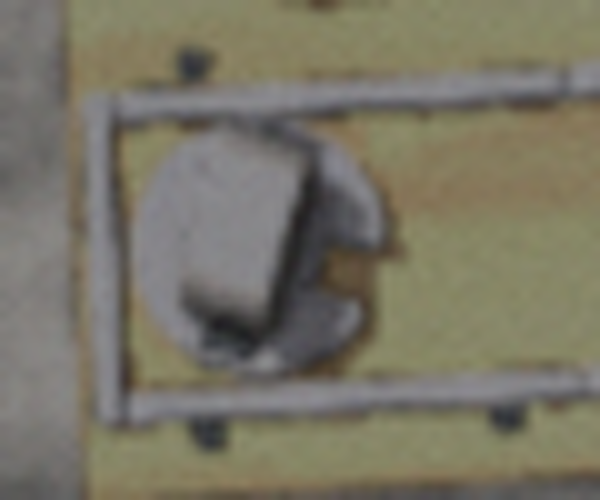

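View pics/s2.png

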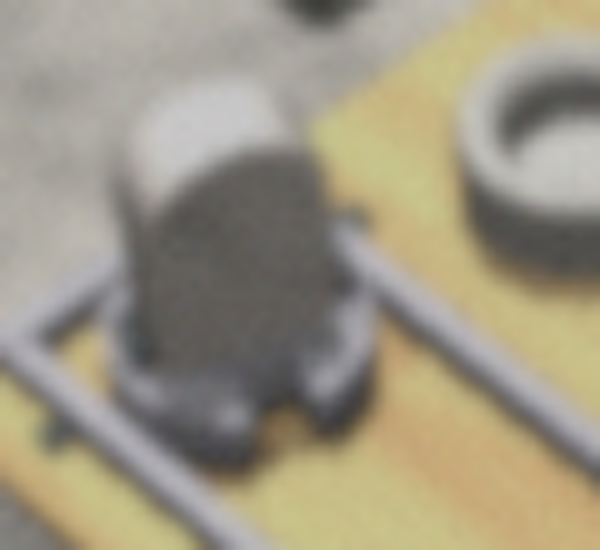

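```bash
cat > pl.py <<'E'
from st import *
def tgt(bx,by,z,byaw):  # board mm / deg -> pose
    w=world(BP,[[bx,by]],z)[0]; return w,byaw+np.degrees(BP[2])
def pose(w,yawdeg):
    y=np.radians(yawdeg);Y=np.array([np.cos(y),np.sin(y),0]);Z=np.array([0,0,-1.]);X=np.cross(Y,Z)
    return w,R.from_matrix(np.c_[X,Y,Z])
def cur():
    s=status.observe();return np.array(s['eef_pos']),R.from_rotvec(s['orientation']),s
def show():
    p,r,s=cur();m=r.as_matrix();b=toboard(p[None])[0];y=np.degrees(np.arctan2(m[1,1],m[0,1])-BP[2])
    print('t',round(s['time_s'],2),'board',b.round(1),'byaw',round((y+180)%360-180,1),'tilt',np.degrees(np.arccos(-m[2,2])).round(2),'F',np.round(s['ft_force'],1),'gap',round(s['finger_gap'],4),'q',np.round(s['joint_pos'],2))
def plan(wps,n):
    """wps: list of (bx,by,z,byaw); evenly n rows total through list"""
    p,r,s=cur();rows=[];k=n//len(wps)
    for (bx,by,z,yw) in wps:
        m=r.as_matrix();y0=np.degrees(np.arctan2(m[1,1],m[0,1]));w,y1=tgt(bx,by,z,yw)
        dy=(y1-y0+180)%360-180
        if WRAP is not None: dy=WRAP
        pp,rr=p,r
        for i in range(1,k+1):
            q=p+(w-p)*i/k; ro=pose(q,y0+dy*i/k)[1]
            d=pp_d=rr.inv().apply(q-pp); rv=(rr.inv()*ro).as_rotvec()
            rows.append(np.r_[np.round(d,4),np.round(rv,3)].tolist());pp,rr=q,ro
        p,r=pp,rr
    for i in range(0,len(rows),8): print(json.dumps(rows[i:i+8]).replace('-0.0,','0,').replace('0.0,','0,'))
    a=np.array(rows);print('max mm',np.abs(np.linalg.norm(a[:,:3],axis=1)).max()*1000,'deg',np.degrees(np.linalg.norm(a[:,3:],axis=1)).max())
WRAP=None
E
python3 - <<'E'
import pl;from pl import *
show()
print(world(BP,[[-80,83]],.18))
p,r,s=cur();m=r.as_matrix();print(np.degrees(np.arctan2(m[1,1],m[0,1])))
pl.WRAP=-177
plan([(-80,83,.18,-109)],32)
E
```

```text
t 0.9 board [-328.9  477.8  214. ] byaw 68.0 tilt 0.01 F [-0.4  0.5  0.4] gap 0.0913 q [ 1.25  0.32  1.56  0.    1.26 -0.02]
[[0.45204665 0.17535495 0.18      ]]
72.59332533688057
[[-0.0118, -0.0085, 0.0011, 0, 0, 0.097], [-0.0126, -0.0073, 0.0011, 0, 0, 0.097], [-0.0133, -0.0061, 0.0011, 0, 0, 0.097], [-0.0138, -0.0048, 0.0011, 0, 0, 0.097], [-0.0142, -0.0034, 0.0011, 0, 0, 0.097], [-0.0144, -0.002, 0.0011, 0, 0, 0.097], [-0.0146, -0.0006, 0.0011, 0, 0, 0.097], [-0.0146, 0.0008, 0.0011, 0, 0, 0.097]]
[[-0.0144, 0.0022, 0.0011, 0, 0, 0.097], [-0.0141, 0.0035, 0.0011, 0, 0, 0.097], [-0.0137, 0.0049, 0.0011, 0, 0, 0.097], [-0.0132, 0.0062, 0.0011, 0, 0, 0.097], [-0.0125, 0.0074, 0.0011, 0, 0, 0.097], [-0.0118, 0.0086, 0.0011, 0, 0, 0.097], [-0.0109, 0.0097, 0.0011, 0, 0, 0.097], [-0.0099, 0.0107, 0.0011, 0, 0, 0.097]]
[[-0.0088, 0.0116, 0.0011, 0, 0, 0.097], [-0.0077, 0.0124, 0.0011, 0, 0, 0.097], [-0.0064, 0.0131, 0.0011, 0, 0, 0.097], [-0.0051, 0.0136, 0.0011, 0, 0, 0.097], [-0.0038, 0.0141, 0.0011, 0, 0, 0.097], [-0.0024, 0.0144, 0.0011, 0, 0, 0.097], [-0.001, 0.0145, 0.0011, 0, 0, 0.097], [0.0004, 0.0146, 0.0011, 0, 0, 0.097]]
[[0.0018, 0.0145, 0.0011, 0, 0, 0.097], [0.0032, 0.0142, 0.0011, 0, 0, 0.097], [0.0045, 0.0139, 0.0011, 0, 0, 0.097], [0.0058, 0.0134, 0.0011, 0, 0, 0.097], [0.0071, 0.0127, 0.0011, 0, 0, 0.097], [0.0083, 0.012, 0.0011, 0, 0, 0.097], [0.0094, 0.0111, 0.0011, 0, 0, 0.097], [0.0104, 0.0102, 0.0011, 0, 0, 0.097]]
max mm 14.673445403176448 deg 5.557690612768986
```

Call:
servo_tool --pt "-0.012 -0.0085 0.001 0 0 0.1" --pt "-0.0125 -0.0075 0.001 0 0 0.1" --pt "-0.0135 -0.006 0.001 0 0 0.1" --pt "-0.014 -0.005 0.001 0 0 0.1" --pt "-0.014 -0.0035 0.001 0 0 0.1" --pt "-0.0145 -0.002 0.001 0 0 0.1" --pt "-0.0145 -0.0005 0.001 0 0 0.1" --pt "-0.0145 0.001 0.001 0 0 0.1"

```text
time_s: 1.57
eef_pos: [0.2411, 0.4523, 0.2054]
orientation: [-1.69, -2.647, -0.003]
ft_force: [1.1, -0.1, -0.4]
finger_gap: 0.0912
```

```bash
python3 - <<'E'
import pl;from pl import *
show()
pl.WRAP=None
p,r,s=cur();m=r.as_matrix();y=np.degrees(np.arctan2(m[1,1],m[0,1]));print(y)
pl.WRAP=-104.4-y
plan([(-80,83,.17,-109)],24)
E
```

```text
t 1.57 board [-267.9  376.1  205.4] byaw 20.2 tilt 0.14 F [ 1.1 -0.1 -0.4] gap 0.0912 q [1.06 0.23 1.72 0.   1.19 0.62]
24.884746683935056
[[-0.0142, 0.0031, 0.0014, 0.001, -0.002, 0.094], [-0.0138, 0.0044, 0.0015, 0, 0, 0.094], [-0.0133, 0.0057, 0.0015, 0, 0, 0.094], [-0.0127, 0.0069, 0.0015, 0, 0, 0.094], [-0.012, 0.0081, 0.0015, 0, 0, 0.094], [-0.0112, 0.0092, 0.0015, 0, 0, 0.094], [-0.0103, 0.0102, 0.0015, 0, 0, 0.094], [-0.0093, 0.0111, 0.0015, 0, 0, 0.094]]
[[-0.0082, 0.012, 0.0015, 0, 0, 0.094], [-0.0071, 0.0127, 0.0015, 0, 0, 0.094], [-0.0058, 0.0133, 0.0015, 0, 0, 0.094], [-0.0046, 0.0138, 0.0015, 0, 0, 0.094], [-0.0032, 0.0141, 0.0015, 0, 0, 0.094], [-0.0019, 0.0144, 0.0015, 0, 0, 0.094], [-0.0005, 0.0145, 0.0015, 0, 0, 0.094], [0.0008, 0.0145, 0.0015, 0, 0, 0.094]]
[[0.0022, 0.0143, 0.0015, 0, 0, 0.094], [0.0035, 0.0141, 0.0015, 0, 0, 0.094], [0.0048, 0.0137, 0.0015, 0, 0, 0.094], [0.0061, 0.0132, 0.0015, 0, 0, 0.094], [0.0073, 0.0125, 0.0015, 0, 0, 0.094], [0.0084, 0.0118, 0.0015, 0, 0, 0.094], [0.0095, 0.011, 0.0015, 0, 0, 0.094], [0.0105, 0.01, 0.0015, 0, 0, 0.094]]
max mm 14.627029773675858 deg 5.3873268826435465
```

Call:
servo_tool --pt "-0.0142 0.003 0.0015 0 0 0.095" --pt "-0.0138 0.0045 0.0015 0 0 0.095" --pt "-0.0133 0.0057 0.0015 0 0 0.095" --pt "-0.0127 0.007 0.0015 0 0 0.095" --pt "-0.012 0.008 0.0015 0 0 0.095" --pt "-0.0112 0.0092 0.0015 0 0 0.095" --pt "-0.0103 0.0102 0.0015 0 0 0.095" --pt "-0.0093 0.011 0.0015 0 0 0.095"

```text
time_s: 2.23
eef_pos: [0.3123, 0.3539, 0.1936]
orientation: [-2.585, -1.78, -0.006]
ft_force: [0.1, 0.8, 0.2]
finger_gap: 0.0912
```

Call:
servo_tool --pt "-0.0082 0.012 0.0015 0 0 0.095" --pt "-0.007 0.0127 0.0015 0 0 0.095" --pt "-0.0058 0.0133 0.0015 0 0 0.095" --pt "-0.0046 0.0138 0.0015 0 0 0.095" --pt "-0.0032 0.014 0.0015 0 0 0.095" --pt "-0.002 0.0144 0.0015 0 0 0.095" --pt "-0.0005 0.0145 0.0015 0 0 0.095" --pt "0.001 0.0145 0.0015 0 0 0.095"

```text
time_s: 2.9
eef_pos: [0.3797, 0.2524, 0.1818]
orientation: [-3.072, -0.633, -0.008]
ft_force: [-0.3, -1.1, -0.3]
finger_gap: 0.0909
```

```bash
python3 - <<'E'
import pl;from pl import *
show()
plan([(-80,83,.17,-109)],8)
E
```

```text
t 2.9 board [-145.9  165.6  181.8] byaw -71.3 tilt 0.41 F [-0.3 -1.1 -0.3] gap 0.0909 q [0.56 0.15 1.88 0.   1.1  1.72]
[[0.0045, 0.0124, 0.0014, -0.004, -0.006, 0.082], [0.0055, 0.012, 0.0015, 0, 0, 0.082], [0.0065, 0.0115, 0.0015, 0, 0, 0.082], [0.0074, 0.0109, 0.0015, 0, 0, 0.082], [0.0083, 0.0103, 0.0015, 0, 0, 0.082], [0.0091, 0.0096, 0.0015, 0, 0, 0.082], [0.0098, 0.0088, 0.0015, 0, 0, 0.082], [0.0105, 0.008, 0.0015, 0, 0, 0.082]]
max mm 13.312775818738931 deg 4.716385886214102
```

Call:
servo_tool --pt "0.0045 0.0124 0.0014 -0.004 -0.006 0.084" --pt "0.0055 0.012 0.0015 0 0 0.083" --pt "0.0065 0.0115 0.0015 0 0 0.083" --pt "0.0074 0.011 0.0015 0 0 0.083" --pt "0.0083 0.0103 0.0015 0 0 0.083" --pt "0.0092 0.0097 0.0015 0 0 0.083" --pt "0.0099 0.009 0.0015 0 0 0.083" --pt "0.0106 0.0082 0.0015 0 0 0.083"

```text
time_s: 3.57
eef_pos: [0.454, 0.1685, 0.1704]
orientation: [-3.106, 0.46, -0.002]
ft_force: [0.2, 0.4, -0.3]
finger_gap: 0.0915
```

```bash
python3 - <<'E'
import pl;from pl import *
show()
im,d=viewer.read_camera('scene');cv2.imwrite('pics/s3.png',cv2.resize(im[100:300,130:390],None,fx=3,fy=3))
plan([(-80,83,.12,-109),(-80,83,.048,-109)],16)
E
```

```text
t 3.57 board [-78.6  76.  170.4] byaw -111.5 tilt 0.1 F [ 0.2  0.4 -0.3] gap 0.0915 q [0.33 0.21 1.83 0.   1.09 2.2 ]
[[-0.0007, -0.0009, 0.0063, 0, -0.003, -0.006], [-0.0007, -0.0009, 0.0063, 0, 0, -0.006], [-0.0007, -0.0009, 0.0063, 0, 0, -0.006], [-0.0007, -0.0009, 0.0063, 0, 0, -0.006], [-0.0007, -0.0009, 0.0063, 0, 0, -0.006], [-0.0007, -0.0009, 0.0063, 0, 0, -0.006], [-0.0007, -0.0009, 0.0063, 0, 0, -0.006], [-0.0007, -0.0009, 0.0063, 0, 0, -0.006]]
[[0, 0, 0.009, 0, 0, 0.0], [0, 0, 0.009, 0, 0, 0.0], [0, 0, 0.009, 0, 0, 0.0], [0, 0, 0.009, 0, 0, 0.0], [0, 0, 0.009, 0, 0, 0.0], [0, 0, 0.009, 0, 0, 0.0], [0, 0, 0.009, 0, 0, 0.0], [0, 0, 0.009, 0, 0, 0.0]]
max mm 9.0 deg 0.38435177344527566
```

View pics/s3.png

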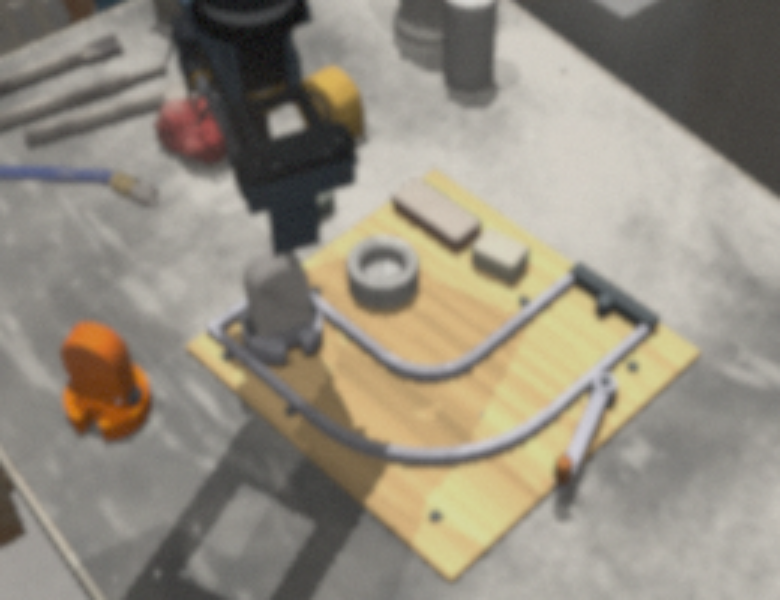

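Call:
servo_tool --pt "-0.001 -0.002 0.004 0 -0.003 -0.02" --pt "-0.001 -0.002 0.006 0 0 -0.01" --pt "-0.001 -0.001 0.0065 0 0 -0.005" --pt "-0.0007 -0.001 0.0065 0 0 -0.005" --pt "-0.0007 -0.001 0.0065 0 0 -0.005" --pt "-0.0005 0 0.0065 0 0 0" --pt "0 0 0.006 0 0 0" --pt "0 0 0.004 0 0 0"

```text
time_s: 4.28
eef_pos: [0.4505, 0.1778, 0.1197]
orientation: [-3.118, 0.377, 0.003]
ft_force: [0.3, -1.1, -0.0]
finger_gap: 0.0917
```

```bash
python3 - <<'E'
import pl;from pl import *
show()
plan([(-80,83,.048,-109)],8)
E
```

```text
t 4.28 board [-81.3  85.6 119.7] byaw -108.4 tilt 0.13 F [ 0.3 -1.1 -0. ] gap 0.0917 q [0.35 0.26 1.91 0.   0.97 2.16]
[[0.0003, 0.0003, 0.009, -0.001, 0.002, 0.001], [0.0003, 0.0003, 0.009, 0, 0, 0.001], [0.0003, 0.0003, 0.009, 0, 0, 0.001], [0.0003, 0.0003, 0.009, 0, 0, 0.001], [0.0003, 0.0003, 0.009, 0, 0, 0.001], [0.0003, 0.0003, 0.009, 0, 0, 0.001], [0.0003, 0.0003, 0.009, 0, 0, 0.001], [0.0003, 0.0003, 0.009, 0, 0, 0.001]]
max mm 9.009994450608724 deg 0.1403454242220617
```

Call:
servo_tool --pt "0.0003 0.0003 0.008 0 0 0.002" --pt "0.0003 0.0003 0.01 0 0 0.002" --pt "0.0003 0.0003 0.01 0 0 0.002" --pt "0.0003 0.0003 0.01 0 0 0.001" --pt "0.0003 0.0003 0.01 0 0 0.001" --pt "0.0003 0.0003 0.01 0 0 0.001" --pt "0.0003 0.0003 0.009 0 0 0" --pt "0.0002 0.0002 0.005 0 0 0"

```text
time_s: 4.95
eef_pos: [0.4523, 0.1752, 0.0414]
orientation: [-3.115, 0.391, 0.001]
ft_force: [-0.7, 0.3, -0.1]
finger_gap: 0.0915
```

```bash
python3 - <<'E'
import pl;from pl import *
show()
for c in ('top','scene'):
    im,d=viewer.read_camera(c);cv2.imwrite(f'pics/{c}4.png',cv2.resize(im[150:250,190:290],None,fx=6,fy=6))
E
```

```text
t 4.95 board [-79.7  82.8  41.4] byaw -108.9 tilt 0.11 F [-0.7  0.3 -0.1] gap 0.0915 q [0.34 0.37 2.   0.   0.77 2.16]
```

View pics/scene4.png

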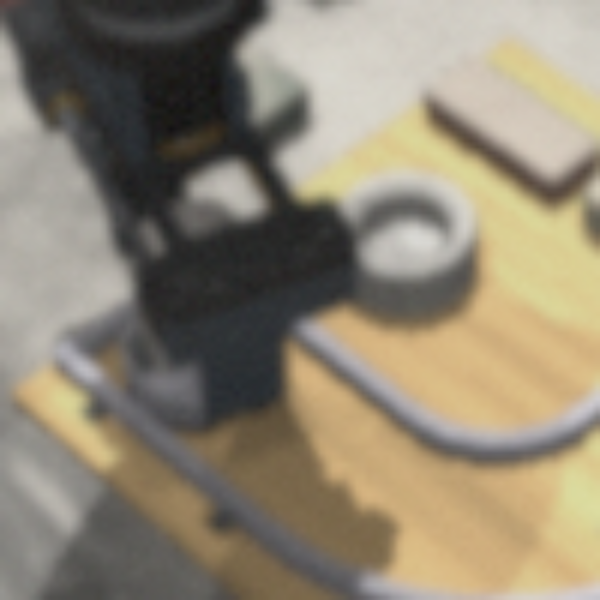

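View pics/top4.png

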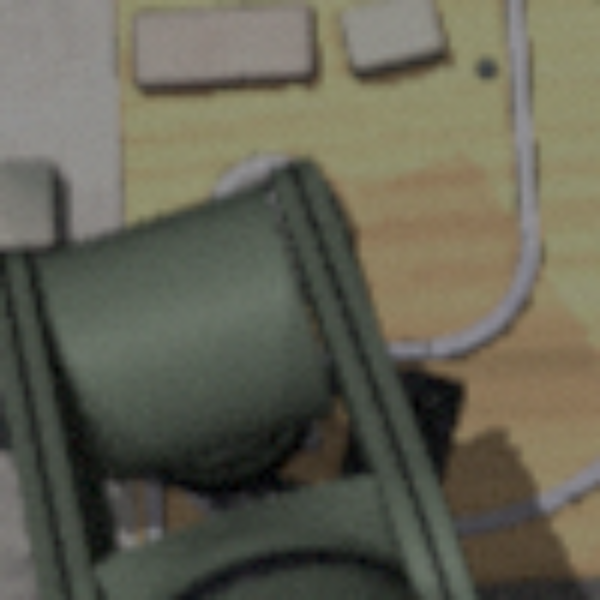

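Call:
servo_tool --pt "0 0 -0.002 0 0 0" --pt "0 0 -0.002 0 0 0" --pt "0 0 -0.001 0 0 0" --pt "0 0 0 0 0 0" --pt "0 0 0 0 0 0" --pt "0 0 0 0 0 0" --pt "0 0 0 0 0 0" --pt "0 0 0 0 0 0" --gripper 0.03

```text
time_s: 5.72
eef_pos: [0.4543, 0.1759, 0.0499]
orientation: [-3.113, 0.39, -0.007]
ft_force: [-0.1, 0.4, 0.5]
finger_gap: 0.0408
```

```bash
python3 - <<'E'
import pl;from pl import *
show()
# path: straight to y=0 then arc
plan([(-80,60,.047,-106),(-80,25,.047,-104)],16)
E
```

```text
t 5.72 board [-77.7  83.3  49.9] byaw -108.9 tilt 0.35 F [-0.1  0.4  0.5] gap 0.0408 q [0.34 0.35 1.99 0.   0.79 2.16]
[[0.0007, 0.0029, 0.0003, -0.005, -0.004, -0.006], [0.0007, 0.0029, 0.0004, 0, 0, -0.006], [0.0006, 0.0029, 0.0004, 0, 0, -0.006], [0.0006, 0.0029, 0.0004, 0, 0, -0.006], [0.0006, 0.0029, 0.0004, 0, 0, -0.006], [0.0006, 0.0029, 0.0004, 0, 0, -0.006], [0.0006, 0.0029, 0.0004, 0, 0, -0.006], [0.0005, 0.0029, 0.0004, 0, 0, -0.006]]
[[0.0012, 0.0042, 0, 0, 0, -0.004], [0.0012, 0.0042, 0, 0, 0, -0.004], [0.0012, 0.0042, 0, 0, 0, -0.004], [0.0012, 0.0042, 0, 0, 0, -0.004], [0.0011, 0.0042, 0, 0, 0, -0.004], [0.0011, 0.0042, 0, 0, 0, -0.004], [0.0011, 0.0042, 0, 0, 0, -0.004], [0.0011, 0.0042, 0, 0, 0, -0.004]]
max mm 4.36806593356831 deg 0.5027684247751685
```

Call:
servo_tool --pt "0.001 0.001 0.0003 -0.005 -0.004 -0.01" --pt "0.001 0.002 0.0004 0 0 -0.01" --pt "0.001 0.003 0.0004 0 0 -0.01" --pt "0.001 0.003 0.0004 0 0 -0.01" --pt "0.001 0.003 0.0004 0 0 -0.01" --pt "0.0006 0.003 0.0004 0 0 -0.01" --pt "0.0006 0.003 0.0004 0 0 -0.01" --pt "0.0005 0.003 0.0004 0 0 -0.01"

```text
time_s: 6.38
eef_pos: [0.4579, 0.154, 0.0473]
orientation: [-3.128, 0.255, -0.002]
ft_force: [-0.4, 2.2, 1.3]
finger_gap: 0.0298
```

```bash
python3 - <<'E'
import pl;from pl import *
show()
plan([(-80,30,.047,-100)],8)
E
```

```text
t 6.38 board [-75.9  61.2  47.3] byaw -103.9 tilt 0.22 F [-0.4  2.2  1.3] gap 0.0298 q [0.3  0.35 2.   0.   0.78 2.03]
[[0.0004, 0.0039, 0, -0.004, -0.001, -0.009], [0.0004, 0.0039, 0, 0, 0, -0.009], [0.0004, 0.0039, 0, 0, 0, -0.009], [0.0003, 0.0039, 0, 0, 0, -0.009], [0.0003, 0.0039, 0, 0, 0, -0.009], [0.0003, 0.0039, 0, 0, 0, -0.009], [0.0002, 0.0039, 0, 0, 0, -0.009], [0.0002, 0.0039, 0, 0, 0, -0.009]]
max mm 3.9204591567825315 deg 0.5671992791789768
```

Call:
servo_tool --pt "0 0.004 0 -0.004 0 -0.009" --pt "0.0003 0.004 0 0 0 -0.009" --pt "0.0003 0.004 0 0 0 -0.009" --pt "0.0003 0.004 0 0 0 -0.009" --pt "0.0003 0.004 0 0 0 -0.009" --pt "0.0003 0.004 0 0 0 -0.009" --pt "0.0002 0.004 0 0 0 -0.009" --pt "0.0002 0.004 0 0 0 -0.009"

```text
time_s: 7.05
eef_pos: [0.4596, 0.1195, 0.0479]
orientation: [-3.137, 0.131, -0.016]
ft_force: [2.6, 2.8, -0.8]
finger_gap: 0.03
```

```bash
cat >> pl.py <<'E'
def arc(deg): # track tangent turned by deg from first straight
    t=np.radians(180+deg);return 10+90*np.cos(t),90*np.sin(t)
E
python3 - <<'E'
import pl;from pl import *
show()
plan([(-80,0,.047,-96)],8)
im,d=viewer.read_camera('top');cv2.imwrite('pics/t5.png',cv2.resize(im[150:250,190:330],None,fx=5,fy=5))
im,d=viewer.read_camera('scene');cv2.imwrite('pics/s5.png',cv2.resize(im[150:270,190:330],None,fx=5,fy=5))
E
```

```text
t 7.05 board [-77.   26.7  47.9] byaw -99.4 tilt 0.59 F [ 2.6  2.8 -0.8] gap 0.03 q [ 0.23  0.34  2.03 -0.    0.77  1.89]
[[0.0002, 0.0034, 0.0001, -0.002, -0.01, -0.008], [0.0002, 0.0034, 0.0001, 0, 0, -0.007], [0.0001, 0.0034, 0.0001, 0, 0, -0.007], [0.0001, 0.0034, 0.0001, 0, 0, -0.007], [0.0001, 0.0034, 0.0001, 0, 0, -0.007], [0.0001, 0.0034, 0.0001, 0, 0, -0.007], [0, 0.0034, 0.0001, 0, 0, -0.007], [0, 0.0034, 0.0001, 0, 0, -0.007]]
max mm 3.407345007480164 deg 0.7426381802748718
```

View pics/s5.png

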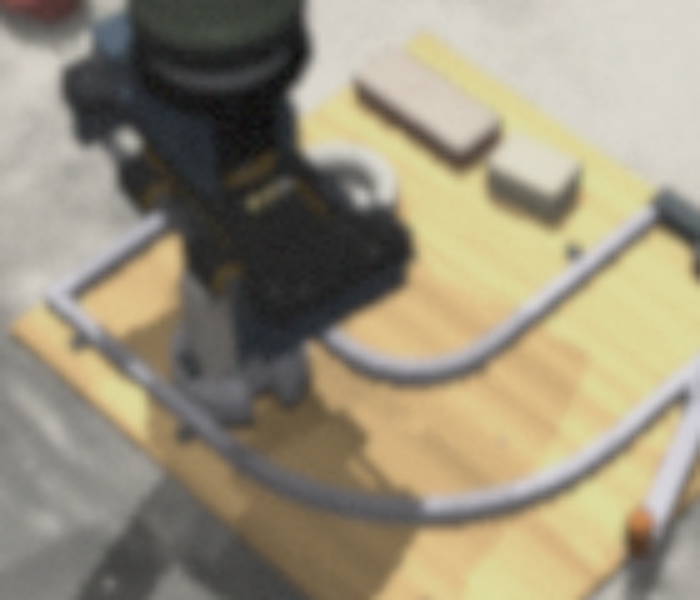

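Call:
servo_tool --pt "0 0.0035 0 -0.002 -0.005 -0.01" --pt "0 0.0035 0 0 -0.003 -0.01" --pt "0 0.0035 0 0 0 -0.01" --pt "0 0.0035 0 0 0 -0.01" --pt "0 0.0035 0 0 0 -0.01" --pt "0 0.0035 0 0 0 -0.01" --pt "0 0.0035 0 0 0 -0.01" --pt "0 0.0035 0 0 0 -0.01"

```text
time_s: 7.82
eef_pos: [0.4576, 0.0893, 0.0479]
orientation: [-3.141, -0.006, 0.0]
ft_force: [2.0, 3.1, 0.9]
finger_gap: 0.0302
```

```bash
python3 - <<'E'
import pl;from pl import *
show()
plan([(*arc(10),.047,-83),(*arc(20),.047,-71)],8)
E
```

```text
t 7.82 board [-81.4  -3.2  47.9] byaw -94.4 tilt 0.02 F [2.  3.1 0.9] gap 0.0302 q [0.17 0.33 2.04 0.   0.77 1.73]
[[0.0009, 0.003, 0.0002, 0, 0, -0.05], [0.0008, 0.0031, 0.0002, 0, 0, -0.05], [0.0006, 0.0031, 0.0002, 0, 0, -0.05], [0.0005, 0.0031, 0.0002, 0, 0, -0.05], [0.0005, 0.0039, 0, 0, 0, -0.052], [0.0003, 0.0039, 0, 0, 0, -0.052], [0.0001, 0.0039, 0, 0, 0, -0.052], [-0.0001, 0.0039, 0, 0, 0, -0.052]]
max mm 3.9319206502674997 deg 2.979380534680281
```

Call:
servo_tool --pt "0.001 0.003 0 0 0 -0.05" --pt "0.001 0.0031 0 0 0 -0.05" --pt "0.0006 0.0031 0 0 0 -0.05" --pt "0.0005 0.0035 0 0 0 -0.05" --pt "0.0005 0.004 0 0 0 -0.05" --pt "0.0003 0.004 0 0 0 -0.05" --pt "0.0001 0.004 0 0 0 -0.05" --pt "0 0.004 0 0 0 -0.05"

```text
time_s: 8.48
eef_pos: [0.4623, 0.0593, 0.0472]
orientation: [-3.067, -0.663, 0.016]
ft_force: [0.7, 3.1, 0.9]
finger_gap: 0.0303
```

```bash
python3 - <<'E'
import pl;from pl import *
show();p=toboard(cur()[0][None])[0]
print('arcdeg',np.degrees(np.arctan2(p[1],p[0]-10))%360-180,'r',np.hypot(p[0]-10,p[1]))
plan([(*arc(30),.047,-62),(*arc(40),.047,-50)],8)
E
```

```text
t 8.48 board [-79.2 -33.5  47.2] byaw -70.2 tilt 0.62 F [0.7 3.1 0.9] gap 0.0303 q [0.1  0.34 2.03 0.   0.78 1.24]
arcdeg 20.616090761224655 r 95.2748969731168
[[0.0017, 0.0036, 0, -0.006, 0.009, -0.036], [0.0015, 0.0037, 0.0001, 0, 0, -0.036], [0.0014, 0.0038, 0.0001, 0, 0, -0.036], [0.0013, 0.0038, 0.0001, 0, 0, -0.036], [0.0005, 0.0039, 0, 0, 0, -0.052], [0.0003, 0.0039, 0, 0, 0, -0.052], [0.0001, 0.0039, 0, 0, 0, -0.052], [-0.0001, 0.0039, 0, 0, 0, -0.052]]
max mm 4.050925820105818 deg 2.979380534680281
```

Call:
servo_tool --pt "0.002 0.0036 0 -0.003 0.005 -0.05" --pt "0.002 0.0037 0 0 0 -0.05" --pt "0.002 0.0038 0 0 0 -0.05" --pt "0.002 0.0038 0 0 0 -0.05" --pt "0.0015 0.0039 0 0 0 -0.05" --pt "0.001 0.0039 0 0 0 -0.05" --pt "0.0008 0.0039 0 0 0 -0.05" --pt "0.0006 0.0039 0 0 0 -0.05"

```text
time_s: 9.15
eef_pos: [0.4719, 0.0365, 0.0433]
orientation: [-2.845, -1.291, 0.065]
ft_force: [-0.4, 2.2, 1.6]
finger_gap: 0.03
```

```bash
python3 - <<'E'
import pl;from pl import *
show();p=toboard(cur()[0][None])[0]
print('arcdeg',np.degrees(np.arctan2(p[1],p[0]-10))%360-180,'r',np.hypot(p[0]-10,p[1]))
plan([(*arc(50),.047,-40),(*arc(60),.047,-29)],8)
E
```

```text
t 9.15 board [-71.5 -57.   43.3] byaw -45.9 tilt 2.55 F [-0.4  2.2  1.6] gap 0.03 q [0.05 0.37 1.99 0.   0.83 0.77]
arcdeg 34.95478593485191 r 99.42407269259049
[[0.0021, 0.0062, -0.0012, -0.032, 0.03, -0.025], [0.002, 0.0063, -0.0009, 0, 0, -0.026], [0.0018, 0.0064, -0.0009, 0, 0, -0.026], [0.0017, 0.0064, -0.0009, 0, 0, -0.026], [0.0003, 0.0039, 0, 0, 0, -0.048], [0.0002, 0.0039, 0, 0, 0, -0.048], [0, 0.0039, 0, 0, 0, -0.048], [-0.0002, 0.0039, 0, 0, 0, -0.048]]
max mm 6.708949247087804 deg 2.8927276723155146
```

```bash
python3 - <<'E'
import pl;from pl import *
plan([(*arc(44),.047,-46)],8)
im,d=viewer.read_camera('top');cv2.imwrite('pics/t6.png',cv2.resize(im[130:250,190:330],None,fx=5,fy=5))
im,d=viewer.read_camera('scene');cv2.imwrite('pics/s6.png',cv2.resize(im[150:270,190:330],None,fx=5,fy=5))
show()
E
```

```text
[[0.001, 0.0019, -0.0006, -0.032, 0.031, 0.001], [0.001, 0.002, -0.0005, 0, 0, 0.0], [0.001, 0.002, -0.0005, 0, 0, 0.0], [0.001, 0.002, -0.0005, 0, 0, 0.0], [0.001, 0.002, -0.0005, 0, 0, 0.0], [0.001, 0.002, -0.0005, 0, 0, 0.0], [0.001, 0.002, -0.0005, 0, 0, 0.0], [0.001, 0.002, -0.0005, 0, 0, 0.0]]
max mm 2.29128784747792 deg 2.5533611987189206
t 9.25 board [-70.9 -57.5  43.2] byaw -46.0 tilt 2.47 F [-0.4 -0.3  0.5] gap 0.03 q [ 0.05  0.37  1.99 -0.    0.82  0.77]
```

View pics/s6.png

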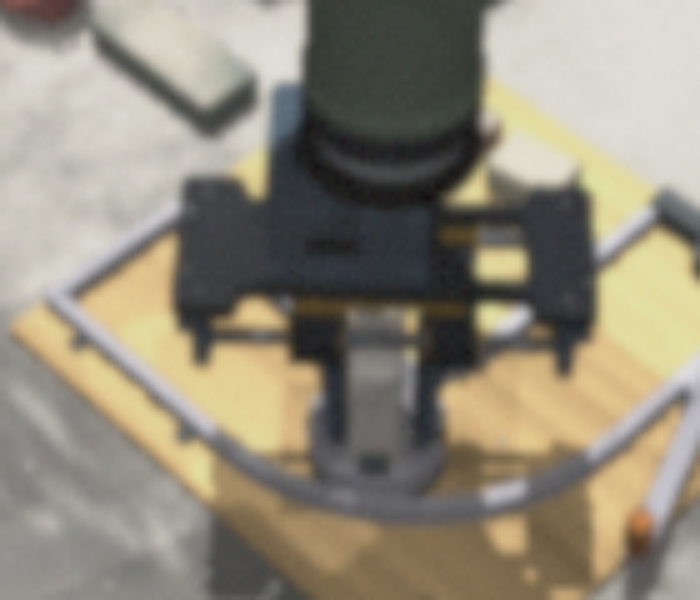

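View pics/t6.png

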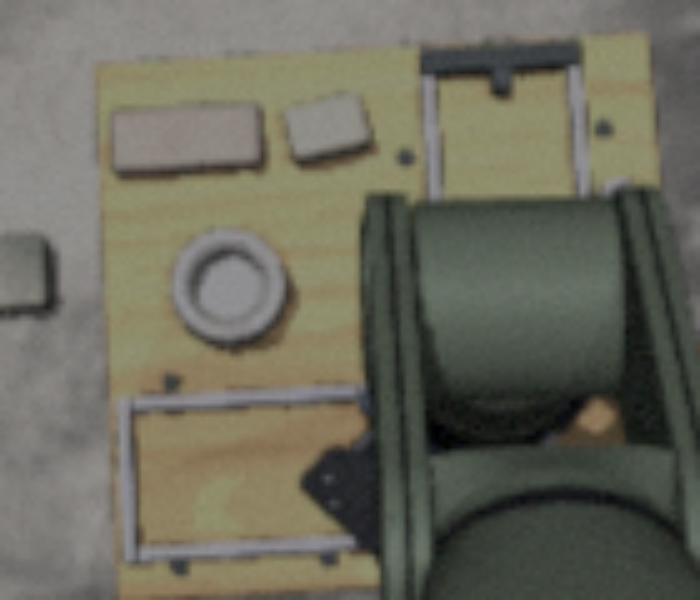

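Call:
servo_tool --pt "0.002 0.0005 -0.0006 -0.015 0.015 0" --pt "0.002 0.001 -0.0005 -0.01 0.01 0" --pt "0.002 0.002 -0.0005 -0.007 0.007 0" --pt "0.002 0.0025 -0.0005 0 0 0" --pt "0.0015 0.0025 -0.0005 0 0 0" --pt "0.0015 0.0025 -0.0005 0 0 0" --pt "0.001 0.0025 -0.0005 0 0 0" --pt "0.001 0.0025 -0.0005 0 0 0"

```text
time_s: 9.92
eef_pos: [0.4872, 0.0339, 0.0454]
orientation: [-2.863, -1.292, 0.013]
ft_force: [-2.8, 0.6, 0.4]
finger_gap: 0.0301
```

```bash
python3 - <<'E'
import pl;from pl import *
show();p=toboard(cur()[0][None])[0]
print('arcdeg',np.degrees(np.arctan2(p[1],p[0]-10))%360-180,'r',np.hypot(p[0]-10,p[1]))
print(toboard(deproj('scene',265.6,240,z=.02)[None]))
plan([(*arc(56),.047,-34)],8)
E
```

```text
t 9.92 board [-56.4 -60.8  45.4] byaw -46.1 tilt 0.48 F [-2.8  0.6  0.4] gap 0.0301 q [ 0.05  0.37  1.98 -0.    0.8   0.77]
arcdeg 42.49342717656066 r 90.0473394214084
[[-70.57089466 -58.74921194  20.        ]]
[[0.0002, 0.0026, -0.0002, -0.004, 0.007, -0.026], [0.0002, 0.0026, -0.0002, 0, 0, -0.026], [0.0001, 0.0026, -0.0002, 0, 0, -0.026], [0, 0.0026, -0.0002, 0, 0, -0.026], [0, 0.0026, -0.0002, 0, 0, -0.026], [-0.0001, 0.0026, -0.0002, 0, 0, -0.026], [-0.0002, 0.0026, -0.0002, 0, 0, -0.026], [-0.0002, 0.0026, -0.0002, 0, 0, -0.026]]
max mm 2.6153393661244038 deg 1.5596664724737472
```

Call:
servo_tool --pt "0.0006 0.003 0 -0.004 0.006 -0.035" --pt "0.0008 0.0035 0 0 0 -0.035" --pt "0.0009 0.0035 0 0 0 -0.035" --pt "0.0009 0.0035 0 0 0 -0.035" --pt "0.0009 0.0035 0 0 0 -0.035" --pt "0.0008 0.0035 0 0 0 -0.035" --pt "0.0008 0.0035 0 0 0 -0.035" --pt "0.0007 0.0035 0 0 0 -0.035"

```text
time_s: 10.58
eef_pos: [0.5113, 0.0219, 0.0448]
orientation: [-2.639, -1.696, 0.02]
ft_force: [-3.4, -0.4, 0.5]
finger_gap: 0.03
```

```bash
python3 - <<'E'
import pl;from pl import *
show();p=toboard(cur()[0][None])[0]
print('arcdeg',np.degrees(np.arctan2(p[1],p[0]-10))%360-180,'r',np.hypot(p[0]-10,p[1]))
plan([(*arc(76),.047,-14)],8)
E
```

```text
t 10.58 board [-33.3 -74.8  44.8] byaw -29.2 tilt 0.78 F [-3.4 -0.4  0.5] gap 0.03 q [ 0.02  0.4   1.93 -0.    0.83  0.45]
arcdeg 59.90381664970204 r 86.44523528449226
[[-0.0001, 0.0031, -0.0003, -0.011, 0.008, -0.033], [-0.0002, 0.0031, -0.0003, 0, 0, -0.033], [-0.0003, 0.0031, -0.0003, 0, 0, -0.033], [-0.0004, 0.0031, -0.0003, 0, 0, -0.033], [-0.0005, 0.0031, -0.0003, 0, 0, -0.033], [-0.0006, 0.0031, -0.0003, 0, 0, -0.033], [-0.0007, 0.003, -0.0003, 0, 0, -0.033], [-0.0008, 0.003, -0.0003, 0, 0, -0.033]]
max mm 3.171750305430741 deg 2.045066084486016
```

Call:
servo_tool --pt "0 0.0033 -0.0003 -0.006 0.005 -0.035" --pt "0 0.0033 -0.0003 -0.003 0 -0.035" --pt "0 0.0033 -0.0003 0 0 -0.035" --pt "0 0.0033 -0.0003 0 0 -0.035" --pt "-0.0001 0.0033 -0.0003 0 0 -0.035" --pt "-0.0001 0.0033 -0.0003 0 0 -0.035" --pt "-0.0002 0.0033 -0.0003 0 0 -0.035" --pt "-0.0003 0.0033 -0.0003 0 0 -0.035"

```text
time_s: 11.25
eef_pos: [0.5386, 0.0114, 0.0461]
orientation: [-2.364, -2.067, 0.011]
ft_force: [-2.3, -0.1, -1.7]
finger_gap: 0.0301
```

```bash
python3 - <<'E'
import pl;from pl import *
show();p=toboard(cur()[0][None])[0]
print('arcdeg',np.degrees(np.arctan2(p[1],p[0]-10))%360-180,'r',np.hypot(p[0]-10,p[1]))
plan([(*arc(92),.047,0)],8)
E
```

```text
t 11.25 board [ -7.  -87.4  46.1] byaw -12.3 tilt 0.41 F [-2.3 -0.1 -1.7] gap 0.0301 q [ 0.    0.43  1.87 -0.    0.85  0.14]
arcdeg 78.98144400788044 r 89.0911397980229
[[0.0002, 0.0025, -0.0001, -0.006, 0.004, -0.027], [0.0002, 0.0025, -0.0001, 0, 0, -0.027], [0.0001, 0.0025, -0.0001, 0, 0, -0.027], [0, 0.0025, -0.0001, 0, 0, -0.027], [0, 0.0025, -0.0001, 0, 0, -0.027], [-0.0001, 0.0025, -0.0001, 0, 0, -0.027], [-0.0002, 0.0025, -0.0001, 0, 0, -0.027], [-0.0002, 0.0025, -0.0001, 0, 0, -0.027]]
max mm 2.5099800796022267 deg 1.6012094676709765
```

Call:
servo_tool --pt "0.0002 0.003 0 -0.003 0.002 -0.028" --pt "0.0002 0.003 0 -0.002 0 -0.028" --pt "0.0002 0.003 0 0 0 -0.028" --pt "0.0002 0.003 0 0 0 -0.028" --pt "0.0001 0.003 0 0 0 -0.028" --pt "0.0001 0.003 0 0 0 -0.028" --pt "0 0.003 0 0 0 -0.026" --pt "0 0.003 0 0 0 -0.026"

```text
time_s: 11.92
eef_pos: [0.5648, 0.0091, 0.0461]
orientation: [-2.11, -2.326, 0.01]
ft_force: [-3.4, 1.2, 1.2]
finger_gap: 0.0301
```

```bash
python3 - <<'E'
import pl;from pl import *
show()
plan([(45,-90,.047,0)],8)
im,d=viewer.read_camera('scene');cv2.imwrite('pics/s7.png',cv2.resize(im[150:270,220:360],None,fx=5,fy=5))
E
```

```text
t 11.92 board [ 18.9 -91.9  46.1] byaw 0.9 tilt 0.36 F [-3.4  1.2  1.2] gap 0.0301 q [-0.    0.46  1.81 -0.01  0.87 -0.1 ]
[[0.0002, 0.0033, -0.0001, -0.005, 0.004, 0.002], [0.0002, 0.0033, -0.0001, 0, 0, 0.002], [0.0002, 0.0033, -0.0001, 0, 0, 0.002], [0.0002, 0.0033, -0.0001, 0, 0, 0.002], [0.0002, 0.0033, -0.0001, 0, 0, 0.002], [0.0002, 0.0033, -0.0001, 0, 0, 0.002], [0.0002, 0.0033, -0.0001, 0, 0, 0.002], [0.0002, 0.0033, -0.0001, 0, 0, 0.002]]
max mm 3.307567081708245 deg 0.38435177344527566
```

View pics/s7.png

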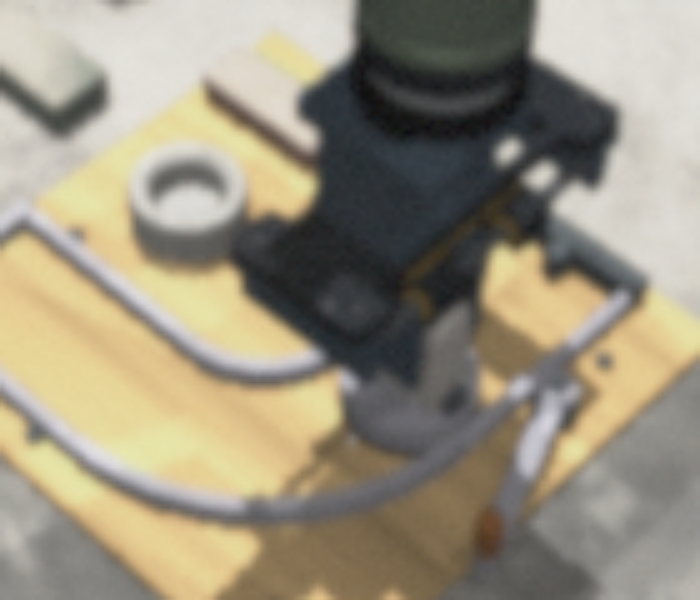

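Call:
servo_tool --pt "0.0002 0.004 0 -0.003 0.003 0.002" --pt "0.0002 0.004 0 -0.002 0.001 0.002" --pt "0.0002 0.004 0 0 0 0.002" --pt "0.0002 0.004 0 0 0 0.002" --pt "0.0002 0.004 0 0 0 0.002" --pt "0.0002 0.004 0 0 0 0.002" --pt "0.0002 0.004 0 0 0 0.002" --pt "0.0002 0.004 0 0 0 0"

```text
time_s: 12.63
eef_pos: [0.5999, 0.0131, 0.046]
orientation: [2.131, 2.309, -0.001]
ft_force: [-1.1, 0.1, -0.2]
finger_gap: 0.03
```

```bash
python3 - <<'E'
import pl;from pl import *
show()
plan([(80,-90,.047,0)],8)
E
```

```text
t 12.63 board [ 54.2 -90.7  46. ] byaw -0.0 tilt 0.02 F [-1.1  0.1 -0.2] gap 0.03 q [ 0.    0.51  1.73 -0.    0.91 -0.08]
[[0.0001, 0.0032, -0.0001, 0, 0, -0.0], [0.0001, 0.0032, -0.0001, 0, 0, -0.0], [0.0001, 0.0032, -0.0001, 0, 0, -0.0], [0.0001, 0.0032, -0.0001, 0, 0, -0.0], [0.0001, 0.0032, -0.0001, 0, 0, -0.0], [0.0001, 0.0032, -0.0001, 0, 0, -0.0], [0.0001, 0.0032, -0.0001, 0, 0, -0.0], [0.0001, 0.0032, -0.0001, 0, 0, -0.0]]
max mm 3.2031234756093934 deg 0.0
```

Call:
servo_tool --pt "0.0001 0.0033 0 0 0 0" --pt "0.0001 0.0033 0 0 0 0" --pt "0.0001 0.0033 0 0 0 0" --pt "0.0001 0.0033 0 0 0 0" --pt "0.0001 0.0033 0 0 0 0" --pt "0.0001 0.0033 0 0 0 0" --pt "0.0001 0.0033 0 0 0 0" --pt "0.0001 0.0025 0 0 0 0"

```text
time_s: 13.3
eef_pos: [0.6285, 0.0164, 0.046]
orientation: [2.13, 2.309, -0.001]
ft_force: [-2.3, -0.3, 1.7]
finger_gap: 0.0299
```

```bash
python3 - <<'E'
import pl;from pl import *
show()
plan([(93,-90,.047,0)],8)
im,d=viewer.read_camera('scene');cv2.imwrite('pics/s8.png',cv2.resize(im[150:270,250:390],None,fx=5,fy=5))
E
```

```text
t 13.3 board [ 83.  -89.7  46. ] byaw -0.0 tilt 0.03 F [-2.3 -0.3  1.7] gap 0.0299 q [ 0.01  0.54  1.66 -0.    0.94 -0.07]
[[0, 0.0013, -0.0001, 0, 0, -0.0], [0, 0.0013, -0.0001, 0, 0, -0.0], [0, 0.0013, -0.0001, 0, 0, -0.0], [0, 0.0013, -0.0001, 0, 0, -0.0], [0, 0.0013, -0.0001, 0, 0, -0.0], [0, 0.0013, -0.0001, 0, 0, -0.0], [0, 0.0013, -0.0001, 0, 0, -0.0], [0, 0.0013, -0.0001, 0, 0, -0.0]]
max mm 1.3038404810405295 deg 0.0
```

View pics/s8.png

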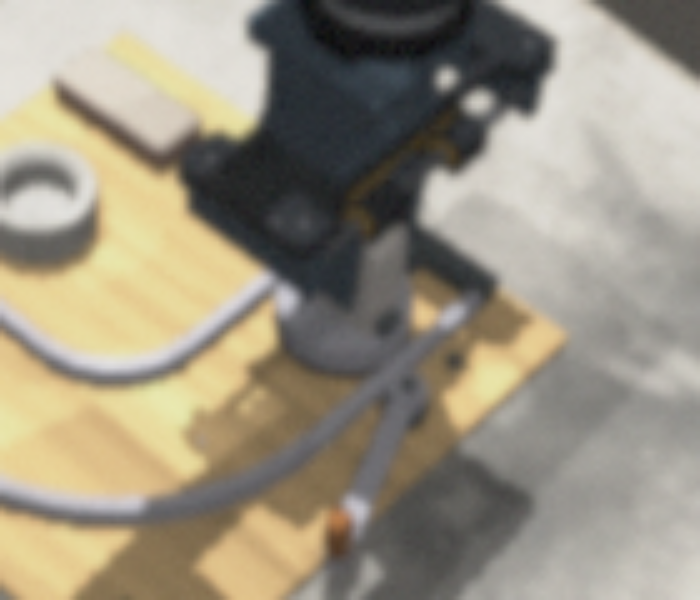

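The stone sits upright just short of the dock (crop about (365,290)), tablet aligned with the track. Easing in.

Call:
servo_tool --pt "0 0.0015 0 0 0 0" --pt "0 0.0015 0 0 0 0" --pt "0 0.0015 0 0 0 0" --pt "0 0.0015 0 0 0 0" --pt "0 0.0015 0 0 0 0" --pt "0 0.0015 0 0 0 0" --pt "0 0.0015 0 0 0 0" --pt "0 0.0015 0 0 0 0"

```text
time_s: 14.02
eef_pos: [0.6415, 0.0175, 0.046]
orientation: [-2.13, -2.309, 0.001]
ft_force: [-2.6, -0.9, 0.0]
finger_gap: 0.0298
```

```bash
python3 -c "
from pl import *
show()"
```

```text
t 14.02 board [ 96.1 -89.6  46. ] byaw -0.0 tilt 0.03 F [-2.6 -0.9  0. ] gap 0.0298 q [ 0.01  0.56  1.62 -0.    0.96 -0.07]
```

Sled at about 93, i.e. 6 mm past the key tip with no extra force: the notch is on the key. Last few mm slowly.

Call:
servo_tool --pt "0 0.001 0 0 0 0" --pt "0 0.001 0 0 0 0" --pt "0 0.001 0 0 0 0" --pt "0 0.001 0 0 0 0" --pt "0 0.001 0 0 0 0" --pt "0 0.0007 0 0 0 0" --pt "0 0 0 0 0 0" --pt "0 0 0 0 0 0"

```text
time_s: 14.68
eef_pos: [0.6482, 0.018, 0.046]
orientation: [2.13, 2.309, -0.001]
ft_force: [-2.1, -0.6, 1.1]
finger_gap: 0.03
```

```bash
python3 -c "
from pl import *
show()"
```

```text
t 14.68 board [102.8 -89.7  46. ] byaw -0.0 tilt 0.02 F [-2.1 -0.6  1.1] gap 0.03 q [ 0.01  0.57  1.6  -0.    0.97 -0.07]
```

Call:
servo_tool --pt "0 0.0008 0 0 0 0" --pt "0 0.0005 0 0 0 0" --pt "0 0.0005 0 0 0 0" --pt "0 0 0 0 0 0" --pt "0 0 0 0 0 0" --pt "0 0 0 0 0 0" --pt "0 0 0 0 0 0" --pt "0 0 0 0 0 0"

```text
time_s: 15.35
eef_pos: [0.65, 0.0182, 0.046]
orientation: [-2.13, -2.309, 0.001]
ft_force: [-2.0, 0.6, 0.8]
finger_gap: 0.0299
```

```bash
python3 -c "
from pl import *
show()"
```

```text
t 15.35 board [104.6 -89.7  46. ] byaw -0.0 tilt 0.03 F [-2.   0.6  0.8] gap 0.0299 q [ 0.01  0.57  1.6  -0.    0.97 -0.07]
```

Call:
servo_tool --pt "0 0.0008 0 0 0 0" --pt "0 0.0005 0 0 0 0" --pt "0 0.0005 0 0 0 0" --pt "0 0 0 0 0 0" --pt "0 0 0 0 0 0" --pt "0 0 0 0 0 0" --pt "0 0 0 0 0 0" --pt "0 0 0 0 0 0"

```text
time_s: 16.02
eef_pos: [0.6514, 0.0183, 0.046]
orientation: [-2.13, -2.308, 0.002]
ft_force: [-2.0, -0.4, 0.5]
finger_gap: 0.0298
```

```bash
python3 -c "
from pl import *
show()
im,d=viewer.read_camera('scene');cv2.imwrite('pics/s9.png',cv2.resize(im[150:270,250:390],None,fx=5,fy=5))"
```

```text
t 16.02 board [105.9 -89.7  46. ] byaw -0.0 tilt 0.1 F [-2.  -0.4  0.5] gap 0.0298 q [ 0.01  0.57  1.59 -0.    0.97 -0.07]
```

View pics/s9.png

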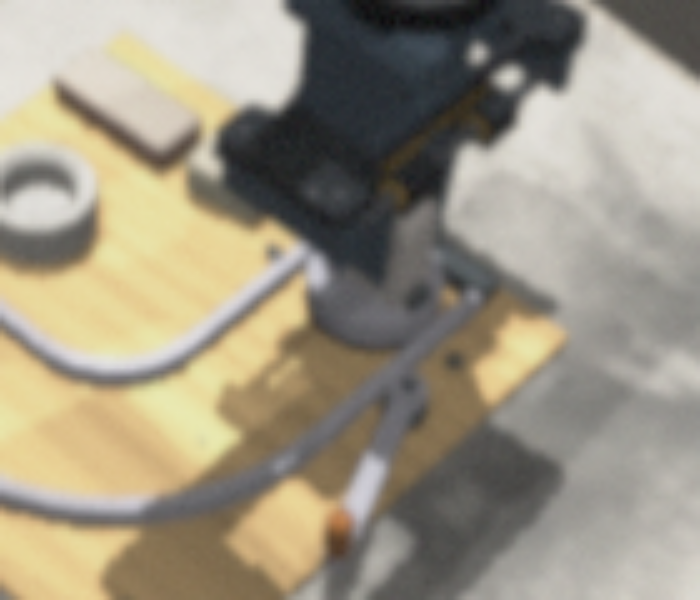

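Call:
servo_tool --pt "0 0.001 0 -0.001 0.001 0" --pt "0 0.001 0 0 0 0" --pt "0 0.0007 0 0 0 0" --pt "0 0 0 0 0 0" --pt "0 0 0 0 0 0" --pt "0 0 0 0 0 0" --pt "0 0 0 0 0 0" --pt "0 0 0 0 0 0"

```text
time_s: 16.73
eef_pos: [0.6516, 0.0183, 0.0461]
orientation: [-2.127, -2.305, 0.007]
ft_force: [-3.4, 0.2, 2.3]
finger_gap: 0.0301
```

```bash
python3 -c "
from pl import *
show()"
```

```text
t 16.73 board [106.2 -89.7  46.1] byaw -0.0 tilt 0.38 F [-3.4  0.2  2.3] gap 0.0301 q [ 0.01  0.58  1.59  0.    0.98 -0.07]
```

Call:
servo_tool --pt "0 0 0 0 0 0" --pt "0 0 0 0 0 0" --pt "0 0 0 0 0 0" --pt "0 0 0 0 0 0" --pt "0 0 -0.01 0 0 0" --pt "0 0 -0.015 0 0 0" --pt "0 0 -0.02 0 0 0" --pt "0 0 -0.02 0 0 0" --gripper 0.085

```text
time_s: 17.4
eef_pos: [0.6547, 0.0186, 0.1104]
orientation: [-2.129, -2.307, 0.002]
ft_force: [0.9, -0.3, 1.4]
finger_gap: 0.0808
```

Call:
servo_tool --pt "0 0 -0.02 0 0 0" --pt "0 -0.01 -0.02 0 0 0" --pt "0 -0.03 -0.01 0 0 0" --pt "0 -0.035 0 0 0 0" --pt "0 -0.035 0 0 0 0" --pt "0 -0.03 0 0 0 0" --pt "0 -0.02 0 0 0 0" --pt "0 0 0 0 0 0"

```text
time_s: 18.07
eef_pos: [0.4972, 0.0057, 0.1733]
orientation: [2.118, 2.296, 0.028]
ft_force: [-0.4, 0.1, -0.7]
finger_gap: 0.085
```

```bash
python3 - <<'E'
from pl import *
show()
for c in ('top','scene'):
    im,d=viewer.read_camera(c);np.save(f'{c}10.npy',d);cv2.imwrite(f'pics/{c}10.png',im)
    a=im[130:230,250:350] if c=='top' else im[150:270,250:390]
    cv2.imwrite(f'pics/{c}10c.png',cv2.resize(a,None,fx=5,fy=5,interpolation=2))
    for t in ('latch_peg','stone','latch_pivot'): print(c,t,[(np.round(x['position'],1).tolist(),round(x['conf'],2)) for x in viewer.landmark_of(t,c)])
o=tablet({c:np.load(f'{c}10.npy') for c in ('top','scene')},(100,-90),45)
for P in o:
    q=P[P[:,2]>80]
    if len(q)>5:print(cv2.minAreaRect(q[:,:2].astype(np.float32)))
E
```

```text
t 18.07 board [-48.7 -89.8 173.3] byaw -0.0 tilt 1.42 F [-0.4  0.1 -0.7] gap 0.085 q [-0.01  0.22  1.82  0.    1.08 -0.09]
top latch_peg [([332.7, 202.7], 0.45)]
top stone [([211.3, 278.8], 0.92), ([291.1, 150.8], 0.45)]
top latch_pivot []
scene latch_peg [([315.1, 258.2], 0.77)]
scene stone [([329.7, 195.6], 0.97), ([166.4, 220.7], 0.74), ([333.1, 202.8], 0.64)]
scene latch_pivot [([333.4, 231.6], 0.8), ([269.1, 208.9], 0.7)]
top 122 [105.  -91.2  98.5] 106.8
scene 457 [ 94.7 -96.5  79.9] 105.1
((102.5979995727539, -89.84950256347656), (45.097503662109375, 23.65073013305664), 88.50654602050781)
((104.10428619384766, -90.63908386230469), (26.863862991333008, 46.63356399536133), 0.04162614792585373)
```

View pics/top10c.png

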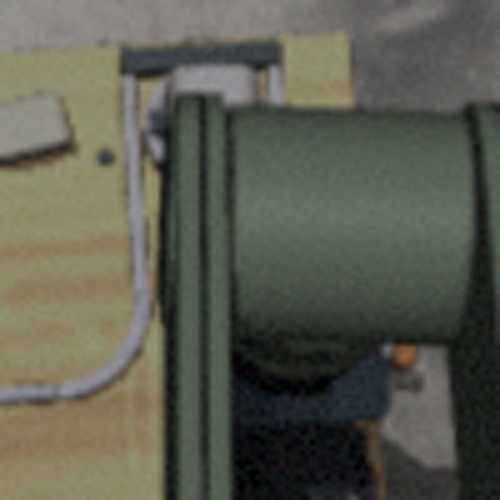

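View pics/scene10c.png

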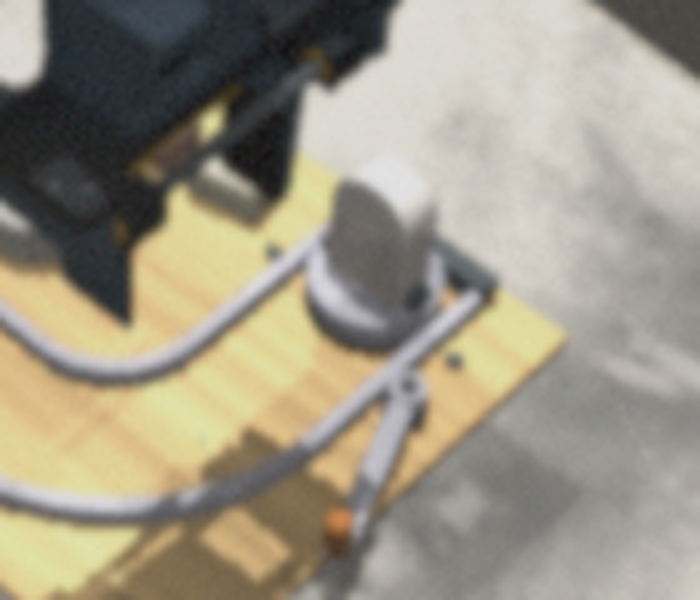

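```bash
sed -i 's/BP=np.array(\[0.5385/BP=np.array([0.5405/' st.py; python3 - <<'E'
from pl import *
show()
for c,uv in (('top',(332.7,202.7)),('top',(333.1,206)),('scene',(315.1,258.2)),('scene',(318.6,261.5)),('top',(250+403/5,130+354/5)),('scene',(250+340/5,150+527/5))):
    b=toboard(deproj(c,*uv,z=.05)[None])[0];d=b[:2]-[58,-148];print(c,b.round(1),'r',np.hypot(*d).round(1),'th',np.arctan2(d[1],-d[0]).round(3))
for th in np.arange(-.6,1.61,.2): print(th.round(2),proj('scene',world(BP,[[58-100*np.cos(th),-148+100*np.sin(th)]],.05)[0]).round(1),proj('top',world(BP,[[58-100*np.cos(th),-148+100*np.sin(th)]],.05)[0]).round(1))
E
```

```text
t 18.47 board [-46.  -89.8 171.9] byaw -0.0 tilt 1.49 F [-0.1  0.3 -0.7] gap 0.0848 q [-0.01  0.22  1.81  0.    1.08 -0.09]
top [ -43.7 -188.1   50. ] r 109.3 th -0.376
top [ -52.5 -188.4   50. ] r 117.6 th -0.351
scene [ -44.9 -185.2   50. ] r 109.4 th -0.347
scene [ -45.9 -196.1   50. ] r 114.5 th -0.434
top [ -38.3 -183.    50. ] r 102.5 th -0.349
scene [ -34.9 -184.9   50. ] r 99.9 th -0.378
-0.6 [327.9 257.9] [338.3 195.2]
-0.4 [318.9 255.7] [332.  199.1]
-0.2 [310.6 252.2] [324.9 201.7]
0.0 [303.4 247.5] [317.4 202.9]
0.2 [297.4 241.8] [309.8 202.6]
0.4 [293.  235.4] [302.4 200.8]
0.6 [290.3 228.7] [295.5 197.6]
0.8 [289.3 221.9] [289.4 193.1]
1.0 [289.9 215.2] [284.3 187.5]
1.2 [292.3 209. ] [280.4 181.1]
1.4 [296.1 203.5] [278.  174.1]
1.6 [301.2 198.8] [277.  166.8]
```

```bash
python3 - <<'E'
from pl import *
plan([(-35,-187,.12,111)],24)
E
```

```text
[[-0.0041, 0.0004, 0.0022, 0.026, 0.002, -0.081], [-0.0041, 0.0001, 0.0022, 0, 0, -0.081], [-0.0041, -0.0002, 0.0022, 0, 0, -0.081], [-0.004, -0.0005, 0.0022, 0, 0, -0.081], [-0.004, -0.0009, 0.0022, 0, 0, -0.081], [-0.0039, -0.0012, 0.0022, 0, 0, -0.081], [-0.0038, -0.0015, 0.0022, 0, 0, -0.081], [-0.0037, -0.0018, 0.0022, 0, 0, -0.081]]
[[-0.0035, -0.0021, 0.0022, 0, 0, -0.081], [-0.0033, -0.0023, 0.0022, 0, 0, -0.081], [-0.0031, -0.0026, 0.0022, 0, 0, -0.081], [-0.0029, -0.0029, 0.0022, 0, 0, -0.081], [-0.0027, -0.0031, 0.0022, 0, 0, -0.081], [-0.0024, -0.0033, 0.0022, 0, 0, -0.081], [-0.0021, -0.0035, 0.0022, 0, 0, -0.081], [-0.0019, -0.0036, 0.0022, 0, 0, -0.081]]
[[-0.0016, -0.0038, 0.0022, 0, 0, -0.081], [-0.0012, -0.0039, 0.0022, 0, 0, -0.081], [-0.0009, -0.004, 0.0022, 0, 0, -0.081], [-0.0006, -0.004, 0.0022, 0, 0, -0.081], [-0.0003, -0.0041, 0.0022, 0, 0, -0.081], [0, -0.0041, 0.0022, 0, 0, -0.081], [0.0004, -0.0041, 0.0022, 0, 0, -0.081], [0.0007, -0.004, 0.0022, 0, 0, -0.081]]
max mm 4.673328578219169 deg 4.875530820375873
```

Call:
servo_tool --pt "-0.0041 0.0004 0.0022 0.013 0 -0.083" --pt "-0.0041 0 0.0022 0.013 0 -0.083" --pt "-0.0041 -0.0002 0.0022 0 0 -0.083" --pt "-0.004 -0.0005 0.0022 0 0 -0.083" --pt "-0.004 -0.0009 0.0022 0 0 -0.083" --pt "-0.0039 -0.0012 0.0022 0 0 -0.083" --pt "-0.0038 -0.0015 0.0022 0 0 -0.083" --pt "-0.0037 -0.0018 0.0022 0 0 -0.083" --gripper 0.055

```text
time_s: 19.13
eef_pos: [0.5142, -0.0264, 0.1512]
orientation: [-1.212, -2.896, 0.005]
ft_force: [-0.6, 0.4, 0.1]
finger_gap: 0.055
```

Call:
servo_tool --pt "-0.0035 -0.0021 0.0022 0 0 -0.083" --pt "-0.0033 -0.0023 0.0022 0 0 -0.083" --pt "-0.0031 -0.0026 0.0022 0 0 -0.083" --pt "-0.0029 -0.0029 0.0022 0 0 -0.083" --pt "-0.0027 -0.0031 0.0022 0 0 -0.083" --pt "-0.0024 -0.0033 0.0022 0 0 -0.083" --pt "-0.0021 -0.0035 0.0022 0 0 -0.083" --pt "-0.0019 -0.0036 0.0022 0 0 -0.083"

```text
time_s: 19.8
eef_pos: [0.5279, -0.0596, 0.129]
orientation: [-0.147, -3.132, 0.003]
ft_force: [1.8, 0.2, 0.5]
finger_gap: 0.0548
```

```bash
python3 - <<'E'
from pl import *
show()
plan([(-35,-187,.12,111)],8)
E
```

```text
t 19.8 board [ -25.4 -157.1  129. ] byaw 80.0 tilt 0.4 F [1.8 0.2 0.5] gap 0.0548 q [-0.13  0.32  1.79 -0.    1.04 -1.61]
[[0.0005, -0.0039, 0.0011, -0.002, -0.007, -0.068], [0.0008, -0.0038, 0.0011, 0, 0, -0.068], [0.001, -0.0038, 0.0011, 0, 0, -0.068], [0.0013, -0.0037, 0.0011, 0, 0, -0.068], [0.0015, -0.0036, 0.0011, 0, 0, -0.068], [0.0018, -0.0035, 0.0011, 0, 0, -0.068], [0.002, -0.0034, 0.0011, 0, 0, -0.068], [0.0022, -0.0032, 0.0011, 0, 0, -0.068]]
max mm 4.095119045888654 deg 3.9183778912969753
```

Call:
servo_tool --pt "0.0005 -0.004 0.001 -0.002 -0.007 -0.07" --pt "0.0008 -0.004 0.001 0 0 -0.07" --pt "0.001 -0.004 0.001 0 0 -0.07" --pt "0.0013 -0.004 0.001 0 0 -0.07" --pt "0.0015 -0.0035 0.001 0 0 -0.07" --pt "0.0018 -0.0035 0.001 0 0 -0.068" --pt "0.002 -0.003 0.001 0 0 -0.06" --pt "0.002 -0.002 0.001 0 0 -0.05"

```text
time_s: 20.47
eef_pos: [0.526, -0.0914, 0.1163]
orientation: [0.721, -3.055, -0.003]
ft_force: [0.6, 0.6, -0.2]
finger_gap: 0.0554
```

```bash
python3 - <<'E'
from pl import *
show()
plan([(-36,-186,.08,111)],8)
im,d=viewer.read_camera('scene');cv2.imwrite('pics/s11.png',cv2.resize(im[150:310,250:390],None,fx=4,fy=4))
im,d=viewer.read_camera('top');cv2.imwrite('pics/t11.png',cv2.resize(im[130:250,260:380],None,fx=5,fy=5))
E
```

```text
t 20.47 board [ -29.9 -188.7  116.3] byaw 111.9 tilt 0.2 F [ 0.6  0.6 -0.2] gap 0.0554 q [-0.19  0.34  1.8   0.    1.   -2.23]
[[0.0006, 0.0006, 0.0045, 0.002, -0.003, 0.002], [0.0006, 0.0006, 0.0045, 0, 0, 0.002], [0.0006, 0.0006, 0.0045, 0, 0, 0.002], [0.0006, 0.0006, 0.0045, 0, 0, 0.002], [0.0006, 0.0006, 0.0045, 0, 0, 0.002], [0.0006, 0.0006, 0.0045, 0, 0, 0.002], [0.0006, 0.0006, 0.0045, 0, 0, 0.002], [0.0006, 0.0006, 0.0045, 0, 0, 0.002]]
max mm 4.5793012567421245 deg 0.23623655083453882
```

View pics/s11.png

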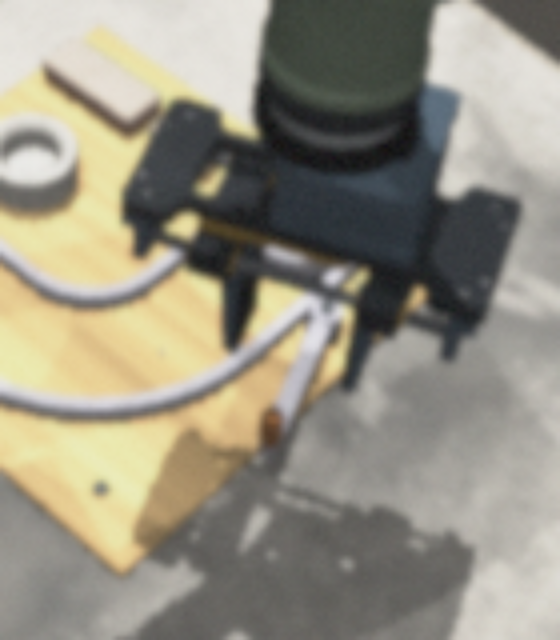

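View pics/t11.png

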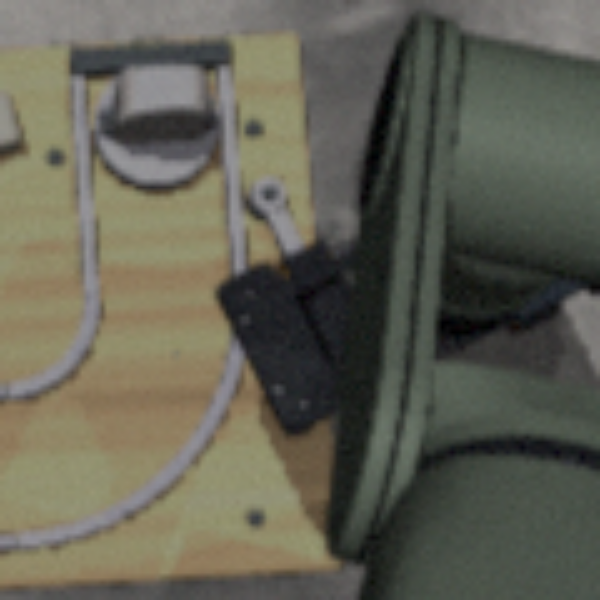

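Call:
servo_tool --pt "0.0008 0.0006 0.008 0 0 0.002" --pt "0.0008 0.0006 0.01 0 0 0.002" --pt "0.0008 0.0006 0.01 0 0 0.002" --pt "0.0006 0.0006 0.01 0 0 0.002" --pt "0.0006 0.0005 0.01 0 0 0.002" --pt "0.0006 0 0.01 0 0 0.002" --pt "0.0006 0 0.006 0 0 0" --pt "0 0 0.003 0 0 0"

```text
time_s: 21.23
eef_pos: [0.5217, -0.0895, 0.043]
orientation: [0.682, -3.064, -0.004]
ft_force: [-1.1, 0.8, -0.1]
finger_gap: 0.0546
```

```bash
python3 - <<'E'
from pl import *
show()
im,d=viewer.read_camera('scene');cv2.imwrite('pics/s12.png',cv2.resize(im[190:310,270:390],None,fx=5,fy=5))
E
```

```text
t 21.23 board [ -34.  -186.4   43. ] byaw 110.4 tilt 0.22 F [-1.1  0.8 -0.1] gap 0.0546 q [-0.19  0.42  1.9   0.    0.83 -2.2 ]
```

View pics/s12.png

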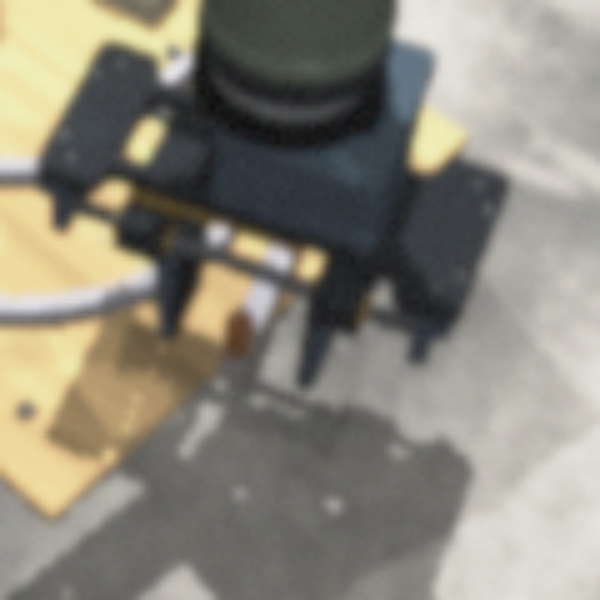

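Call:
servo_tool --pt "0 0 0.003 0 0 0" --pt "0 0 0.003 0 0 0" --pt "0 0 0.001 0 0 0" --pt "0 0 0 0 0 0" --pt "0 0 0 0 0 0" --pt "0 0 0 0 0 0" --pt "0 0 0 0 0 0" --pt "0 0 0 0 0 0" --gripper 0.022

```text
time_s: 21.95
eef_pos: [0.5232, -0.0895, 0.0366]
orientation: [-0.681, 3.067, 0.002]
ft_force: [-0.2, 0.3, 0.3]
finger_gap: 0.022
```

```bash
cat >> pl.py <<'E'
def latch(thlist,r=103,z=.037,n=8):
    plan([(58-r*np.cos(t),-148+r*np.sin(t),z,90-np.degrees(t)) for t in thlist],n)
def lth():
    p=toboard(cur()[0][None])[0];d=p[:2]-[58,-148];print('th',np.arctan2(d[1],-d[0]).round(3),'r',np.hypot(*d).round(1))
E
python3 - <<'E'
from pl import *
show();lth()
latch([-.25,-.1])
E
```

```text
t 21.95 board [ -32.5 -186.6   36.6] byaw 110.4 tilt 0.08 F [-0.2  0.3  0.3] gap 0.022 q [-0.19  0.43  1.9   0.    0.81 -2.2 ]
th -0.403 r 98.3
[[0.001, 0.0039, -0.0001, 0.001, 0, 0.026], [0.0012, 0.0038, -0.0001, 0, 0, 0.026], [0.0013, 0.0038, -0.0001, 0, 0, 0.026], [0.0014, 0.0038, -0.0001, 0, 0, 0.026], [-0.0003, 0.0038, 0, 0, 0, 0.037], [-0.0001, 0.0039, 0, 0, 0, 0.037], [0, 0.0039, 0, 0, 0, 0.037], [0.0001, 0.0039, 0, 0, 0, 0.038]]
max mm 4.050925820105818 deg 2.177239621497128
```

Call:
servo_tool --pt "0.0006 0.004 0 0 0 0.03" --pt "0.0006 0.004 0 0 0 0.035" --pt "0.0006 0.004 0 0 0 0.037" --pt "0.0005 0.004 0 0 0 0.037" --pt "0 0.004 0 0 0 0.037" --pt "0 0.004 0 0 0 0.037" --pt "-0.0002 0.004 0 0 0 0.038" --pt "-0.0002 0.004 0 0 0 0.038"

```text
time_s: 22.62
eef_pos: [0.5127, -0.0605, 0.038]
orientation: [-0.209, 3.131, -0.002]
ft_force: [-0.3, 0.0, -0.6]
finger_gap: 0.022
```

```bash
python3 - <<'E'
from pl import *
show();lth()
latch([.15,.35])
im,d=viewer.read_camera('scene');cv2.imwrite('pics/s13.png',cv2.resize(im[170:290,250:390],None,fx=5,fy=5))
E
```

```text
t 22.62 board [ -40.7 -156.8   38. ] byaw 93.0 tilt 0.22 F [-0.3  0.  -0.6] gap 0.022 q [-0.14  0.41  1.94 -0.    0.79 -1.84]
th -0.089 r 99.1
[[0.0005, 0.0061, 0.0002, -0.001, 0.004, 0.051], [0.0008, 0.0061, 0.0002, 0, 0, 0.051], [0.0011, 0.006, 0.0002, 0, 0, 0.051], [0.0014, 0.0059, 0.0002, 0, 0, 0.051], [-0.0005, 0.0051, 0, 0, 0, 0.05], [-0.0003, 0.0051, 0, 0, 0, 0.05], [0, 0.0051, 0, 0, 0, 0.05], [0.0003, 0.0051, 0, 0, 0, 0.05]]
max mm 6.155485358604958 deg 2.9316184991111554
```

View pics/s13.png

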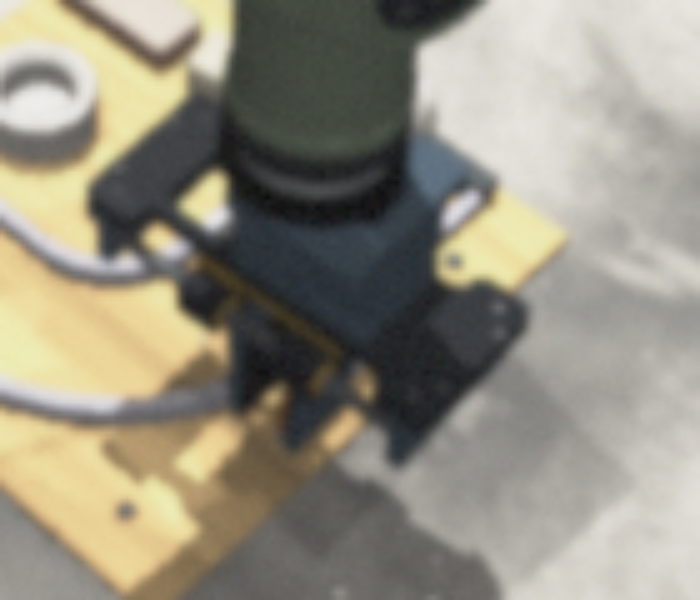

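Call:
servo_tool --pt "0.0003 0.005 0 0 0.002 0.05" --pt "0.0003 0.005 0 0 0 0.05" --pt "0.0003 0.005 0 0 0 0.05" --pt "0.0003 0.005 0 0 0 0.05" --pt "0 0.005 0 0 0 0.05" --pt "0 0.005 0 0 0 0.05" --pt "0 0.005 0 0 0 0.05" --pt "0 0.005 0 0 0 0.05"

```text
time_s: 23.33
eef_pos: [0.5138, -0.0208, 0.0389]
orientation: [0.437, 3.107, -0.004]
ft_force: [0.0, -1.0, -0.8]
finger_gap: 0.0217
```

```bash
python3 - <<'E'
from pl import *
show();lth()
latch([.5,.7])
E
```

```text
t 23.33 board [ -36.4 -117.4   38.9] byaw 69.4 tilt 0.28 F [ 0.  -1.  -0.8] gap 0.0217 q [-0.06  0.4   1.94 -0.    0.79 -1.35]
th 0.314 r 99.2
[[0.0007, 0.0047, 0.0005, -0.002, 0.005, 0.035], [0.0009, 0.0047, 0.0005, 0, 0, 0.035], [0.0011, 0.0047, 0.0005, 0, 0, 0.035], [0.0012, 0.0046, 0.0005, 0, 0, 0.035], [-0.0005, 0.0051, 0, 0, 0, 0.05], [-0.0003, 0.0051, 0, 0, 0, 0.05], [0, 0.0051, 0, 0, 0, 0.05], [0.0003, 0.0051, 0, 0, 0, 0.05]]
max mm 5.1244511901275835 deg 2.8647889756541165
```

Call:
servo_tool --pt "0.0005 0.005 0.0003 0 0.004 0.045" --pt "0.0005 0.005 0.0003 0 0 0.045" --pt "0.0005 0.005 0.0003 0 0 0.045" --pt "0.0005 0.005 0.0003 0 0 0.045" --pt "0.0003 0.005 0 0 0 0.045" --pt "0.0002 0.005 0 0 0 0.045" --pt "0 0.005 0 0 0 0.045" --pt "0 0.005 0 0 0 0.045"

```text
time_s: 24.0
eef_pos: [0.5297, 0.016, 0.0386]
orientation: [1.002, 2.974, -0.005]
ft_force: [-0.3, -0.5, 0.7]
finger_gap: 0.0222
```

```bash
python3 - <<'E'
from pl import *
show();lth()
latch([.9,1.1],r=105)
im,d=viewer.read_camera('scene');cv2.imwrite('pics/s14.png',cv2.resize(im[150:270,250:390],None,fx=5,fy=5))
im,d=viewer.read_camera('top');cv2.imwrite('pics/t14.png',cv2.resize(im[130:230,250:350],None,fx=5,fy=5))
E
```

```text
t 24.0 board [-17.5 -81.9  38.6] byaw 48.1 tilt 0.25 F [-0.3 -0.5  0.7] gap 0.0222 q [ 0.01  0.42  1.9  -0.01  0.81 -0.91]
th 0.719 r 100.3
[[0.0008, 0.0047, 0.0004, -0.002, 0.004, 0.042], [0.001, 0.0047, 0.0004, 0, 0, 0.042], [0.0012, 0.0046, 0.0004, 0, 0, 0.042], [0.0014, 0.0046, 0.0004, 0, 0, 0.042], [-0.0005, 0.0052, 0, 0, 0, 0.05], [-0.0003, 0.0052, 0, 0, 0, 0.05], [0, 0.0052, 0, 0, 0, 0.05], [0.0003, 0.0052, 0, 0, 0, 0.05]]
max mm 5.22398315464359 deg 2.8647889756541165
```

View pics/s14.png

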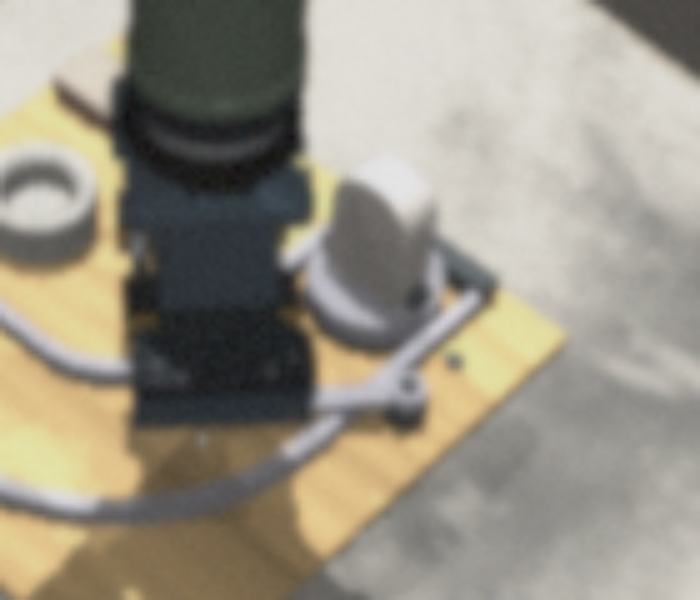

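View pics/t14.png

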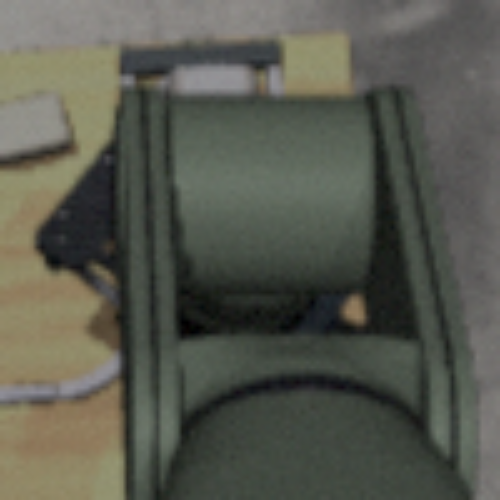

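Call:
servo_tool --pt "0.001 0.005 0 0 0.003 0.048" --pt "0.001 0.005 0 0 0 0.048" --pt "0.001 0.005 0 0 0 0.048" --pt "0.001 0.005 0 0 0 0.048" --pt "0.0007 0.005 0 0 0 0.048" --pt "0.0007 0.005 0 0 0 0.048" --pt "0.0005 0.005 0 0 0 0.048" --pt "0.0005 0.005 0 0 0 0.048"

```text
time_s: 24.77
eef_pos: [0.5533, 0.0455, 0.0389]
orientation: [1.551, 2.731, -0.008]
ft_force: [-0.2, -0.4, 0.5]
finger_gap: 0.0223
```

```bash
python3 - <<'E'
from pl import *
show();lth()
latch([1.25,1.4],r=106,z=.039)
E
```

```text
t 24.77 board [  8.5 -54.4  38.9] byaw 26.2 tilt 0.29 F [-0.2 -0.4  0.5] gap 0.0223 q [ 0.06  0.46  1.84 -0.01  0.84 -0.47]
th 1.084 r 105.9
[[-0.0002, 0.0044, 0, -0.004, 0.003, 0.034], [-0.0001, 0.0044, 0, 0, 0, 0.034], [0.0001, 0.0044, 0, 0, 0, 0.034], [0.0002, 0.0044, 0, 0, 0, 0.034], [-0.0003, 0.004, 0, 0, 0, 0.037], [-0.0001, 0.004, 0, 0, 0, 0.037], [0, 0.004, 0, 0, 0, 0.037], [0.0001, 0.004, 0, 0, 0, 0.038]]
max mm 4.404543109109048 deg 2.177239621497128
```

Call:
servo_tool --pt "0 0.0044 0 -0.002 0.002 0.036" --pt "0 0.0044 0 0 0 0.036" --pt "0.0001 0.0044 0 0 0 0.036" --pt "0.0002 0.0044 0 0 0 0.036" --pt "0.0001 0.004 0 0 0 0.036" --pt "0.0001 0.004 0 0 0 0.036" --pt "0.0001 0.004 0 0 0 0.036" --pt "0.0002 0.0035 0 0 0 0.036"

```text
time_s: 25.43
eef_pos: [0.5814, 0.0578, 0.0387]
orientation: [-1.925, -2.478, 0.01]
ft_force: [-0.2, -1.3, 0.4]
finger_gap: 0.0221
```

```bash
python3 - <<'E'
from pl import *
show();lth()
latch([1.5,1.58],r=106,z=.039)
im,d=viewer.read_camera('scene');cv2.imwrite('pics/s15.png',cv2.resize(im[150:270,250:390],None,fx=5,fy=5))
E
```

```text
t 25.43 board [ 37.5 -44.4  38.7] byaw 9.7 tilt 0.41 F [-0.2 -1.3  0.4] gap 0.0221 q [ 0.08  0.5   1.77 -0.    0.88 -0.17]
th 1.375 r 105.6
[[0, 0.0033, -0.0001, -0.007, 0.001, 0.024], [0.0001, 0.0033, -0.0001, 0, 0, 0.024], [0.0002, 0.0033, -0.0001, 0, 0, 0.024], [0.0002, 0.0033, -0.0001, 0, 0, 0.024], [-0.0001, 0.0021, 0, 0, 0, 0.02], [0, 0.0021, 0, 0, 0, 0.02], [0, 0.0021, 0, 0, 0, 0.02], [0, 0.0021, 0, 0, 0, 0.02]]
max mm 3.307567081708245 deg 1.4335399454174105
```

View pics/s15.png

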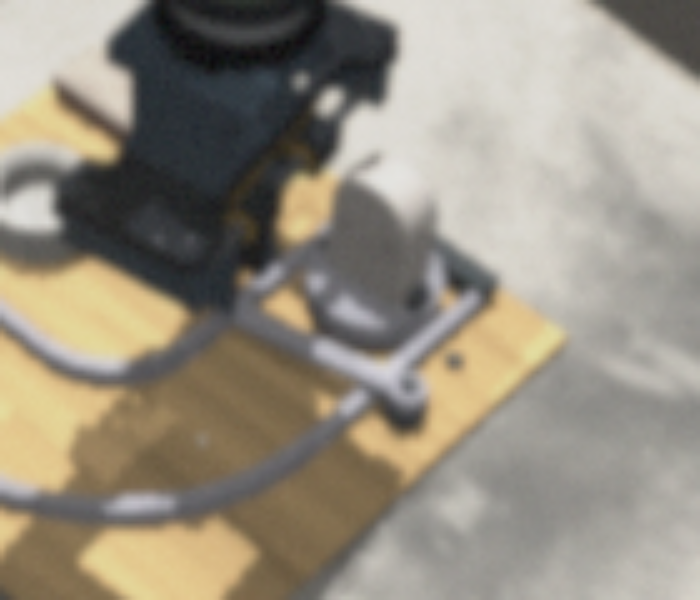

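Call:
servo_tool --pt "0.0001 0.0033 0 -0.004 0 0.024" --pt "0.0002 0.0033 0 -0.002 0 0.024" --pt "0.0002 0.0033 0 0 0 0.024" --pt "0.0002 0.0033 0 0 0 0.024" --pt "0 0.0025 0 0 0 0.024" --pt "0 0.0025 0 0 0 0.02" --pt "0 0.002 0 0 0 0.02" --pt "0 0.002 0 0 0 0.01"

```text
time_s: 26.15
eef_pos: [0.6035, 0.0616, 0.0386]
orientation: [-2.138, -2.301, 0.004]
ft_force: [-0.6, 0.9, -0.2]
finger_gap: 0.0218
```

```bash
python3 - <<'E'
from pl import *
show();lth()
im,d=viewer.read_camera('scene');cv2.imwrite('pics/s16.png',cv2.resize(im[150:270,250:390],None,fx=5,fy=5))
E
```

```text
t 26.15 board [ 59.7 -42.5  38.6] byaw -0.4 tilt 0.17 F [-0.6  0.9 -0.2] gap 0.0218 q [ 0.08  0.52  1.72 -0.    0.9   0.01]
th 1.587 r 105.5
```

View pics/s16.png

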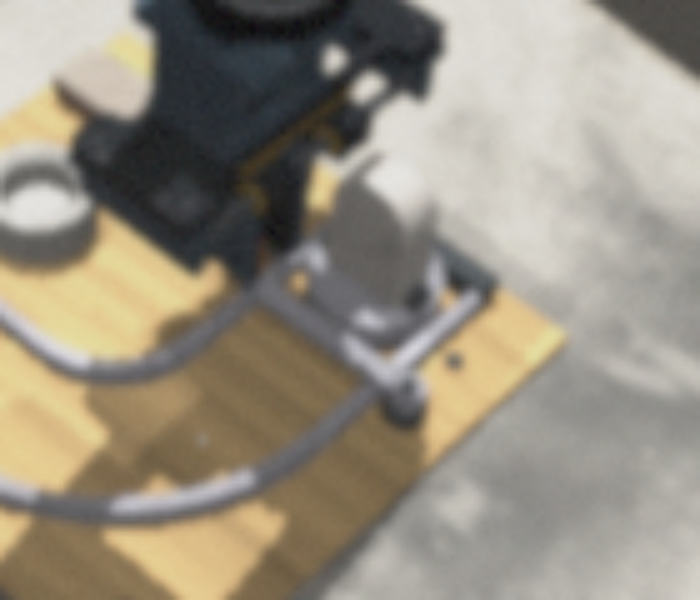

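Call:
servo_tool --pt "0 0.0012 0 0 0 0" --pt "0 0.0012 0 0 0 0" --pt "0 0.001 0 0 0 0" --pt "0 0.0007 0 0 0 0" --pt "0 0.0005 0 0 0 0" --pt "0 0.0005 0 0 0 0" --pt "0 0 0 0 0 0" --pt "0 0 0 0 0 0"

```text
time_s: 26.87
eef_pos: [0.6077, 0.062, 0.0384]
orientation: [-2.135, -2.3, 0.008]
ft_force: [-0.4, -0.4, 0.3]
finger_gap: 0.0219
```

```bash
python3 - <<'E'
from pl import *
show();lth()
E
```

```text
t 26.87 board [ 64.  -42.5  38.4] byaw -0.4 tilt 0.36 F [-0.4 -0.4  0.3] gap 0.0219 q [ 0.08  0.53  1.7  -0.    0.91  0.01]
th 1.627 r 105.7
```

Call:
servo_tool --pt "0 -0.002 0 0 0 0" --pt "0 -0.002 0 0 0 0" --pt "0 0 -0.008 0 0 0" --pt "0 0 -0.012 0 0 0" --pt "0 0 -0.018 0 0 0" --pt "0 0 -0.02 0 0 0" --pt "0 0 -0.02 0 0 0" --pt "0 0 -0.02 0 0 0"

```text
time_s: 27.53
eef_pos: [0.6027, 0.0612, 0.1378]
orientation: [-2.133, -2.298, 0.014]
ft_force: [0.7, 0.3, -0.4]
finger_gap: 0.0221
```

Call:
servo_tool --pt "0 -0.01 -0.02 0 0 0" --pt "0 -0.03 -0.015 0 0 0" --pt "0 -0.035 -0.005 0 0 0" --pt "0 -0.035 0 0 0 0" --pt "0 -0.035 0 0 0 0" --pt "0 -0.035 0 0 0 0" --pt "0 -0.02 0 0 0 0" --pt "0 0 0 0 0 0"

```text
time_s: 28.2
eef_pos: [0.4021, 0.046, 0.1892]
orientation: [2.129, 2.293, 0.016]
ft_force: [-0.2, -0.2, 0.1]
finger_gap: 0.0221
```

Call:
servo_tool --pt "0.025 0 0 0 0 0" --pt "0.035 0 0 0 0 0" --pt "0.035 0 0 0 0 0" --pt "0.035 0 0 0 0 0" --pt "0.035 0 0 0 0 0" --pt "0.035 0 0 0 0 0" --pt "0.025 0 0 0 0 0" --pt "0 0 0 0 0 0"

```text
time_s: 28.87
eef_pos: [0.3934, 0.283, 0.196]
orientation: [2.13, 2.277, 0.049]
ft_force: [0.4, 1.0, 0.4]
finger_gap: 0.022
```

```bash
python3 - <<'E'
from pl import *
show()
ds={}
for c in ('top','scene'):
    im,ds[c]=viewer.read_camera(c);cv2.imwrite(f'pics/{c}17.png',im)
    a=im[130:230,250:350] if c=='top' else im[150:270,250:390]
    cv2.imwrite(f'pics/{c}17c.png',cv2.resize(a,None,fx=5,fy=5,interpolation=2))
    for t in ('latch_peg',): print(c,t,[(toboard(deproj(c,*x['position'],z=.043)[None])[0].round(1).tolist(),round(x['conf'],2)) for x in viewer.landmark_of(t,c)])
o=tablet(ds,(100,-90),45)
for P in o:
    q=P[P[:,2]>80]
    if len(q)>5:print(cv2.minAreaRect(q[:,:2].astype(np.float32)))
E
```

```text
t 28.87 board [-131.7  195.2  196. ] byaw -0.8 tilt 2.22 F [0.4 1.  0.4] gap 0.022 q [ 0.61  0.17  1.82 -0.02  1.12  0.55]
top latch_peg [([55.5, -57.2, 43.0], 0.79)]
scene latch_peg [([65.3, -54.7, 43.0], 0.63)]
top 270 [ 93.5 -87.2  93.3] 107.3
scene 465 [ 92.7 -96.6  79.6] 104.7
((98.97472381591797, -89.09799194335938), (23.938861846923828, 46.58495330810547), 0.961902379989624)
((102.88822937011719, -91.44868469238281), (46.48137283325195, 27.734155654907227), 88.37120056152344)
```

View pics/top17c.png

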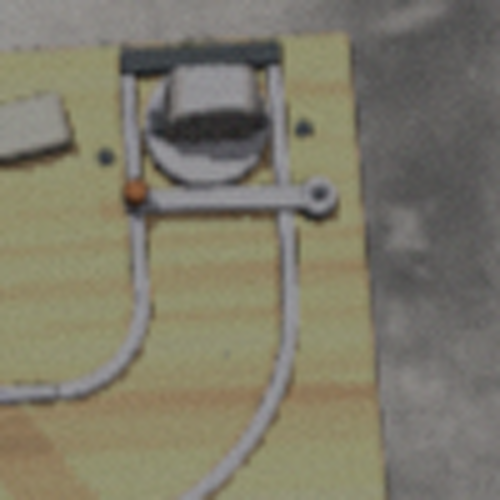

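View pics/scene17c.png

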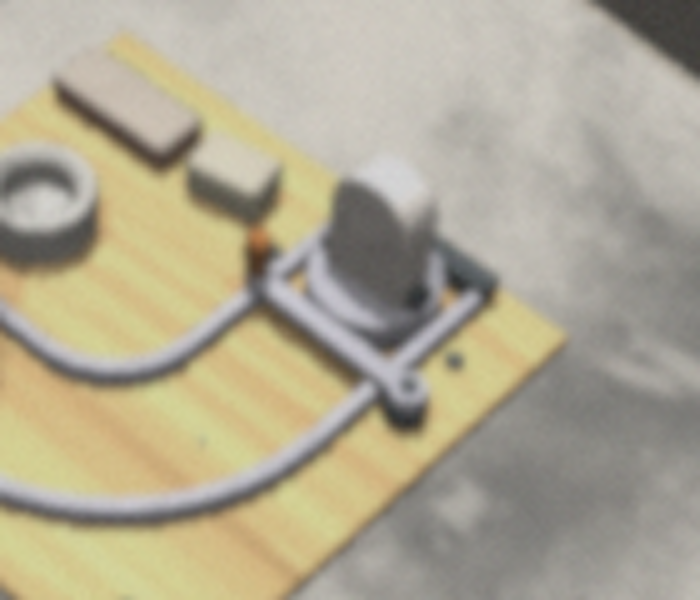

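```bash
python3 -c "
from h import *
print(robot.hand_in()); print(status.observe()['time_s'])"
```

```text
the job is handed in; nothing more can be done
None
the job is handed in; nothing more can be done
```

The job is handed in at about 29 s of the 64 s allowed. The hand-in reports no verdict, so what follows rests on my own last checks.

**What I did:** I held the tablet loosely between the fingers with a 30 mm gap. I pushed the sled along the first straight and round the bend, turning it about 109° on the way. I then eased it onto the key until the end wall stopped it. After that I led the latch peg round with the fingers and backed the arm well away.

**What the last checks showed:**
- **Sled:** the top view shows it against the end wall and lined up with the track. Its angle is within about 2° of the board's x, measured on the tablet. I read home from the tool stopping against the wall. The notch was already past the key tip when the last push began.
- **Position:** the two cameras disagree, giving (99, -89) and (103, -91) against home at (100, -90). That spread is within my measuring error.
- **Latch:** shut across the track behind the sled, at about 1.58 rad by the slope of the bar in the picture.
- **Forces:** readings during the slide stayed at a few newtons. I read them only at the end of each move call, so a short peak in between would not show.
- **Bystanders:** the ring, wax block and far-left rubbing stone looked unmoved in the last views. The tape measure and grey-green rubbing stone were outside those crops and I did not measure them.

**What disagreed:**
- **Starting angle:** I measured the notch about 109° clockwise of the board's x, outside the 20 to 77° described. I worked from the measured angle.
- **Board position:** my first fit of the board was 2 to 3 mm off along x. I corrected it by 2 mm after the sled reached the wall.

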